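Wedge up a dropped drawer front

ROBOT

A 6-joint arm with a two-finger parallel gripper is mounted at the origin on the work surface. World frame = base frame: x ahead of the robot, y to its left, z up, the work surface at z = 0. Lengths are in m, angles in rad, forces in N, time in s.
With the tool pointing down it reaches from about 0.3 to 0.775 m from the base axis. Payload 14.6 kg.
Tool frame: the origin (TCP) lies at the very end of the fingers, on their centre line; the grasp point (between the pads) lies 19 mm behind it (ctrl.grasp_offset is the distance from the TCP to the grasp point, in m); x points along the fingers, y is the direction in which the jaws open and shut, and the axes are right-handed (so a half turn about x gives the same grasp; the last joint's range is limited). The gripper opens to 94 mm and grips with 3 to 60 N. Pads are 16 mm wide; open, the fingers measure 119 mm over their backs; the gripper's body (75 mm by 177 mm) begins 78 mm behind the grasp point.
Start: joints at [-1.242, 0.3, 1.521, -0, 1.321, -0.067], TCP at [0.212, -0.507, 0.177] pointing down, gripper open.
Joint ranges: [-3.03, 3.03], [-0.79, 2.21], [0.23, 2.52], [-1.04, 4.18], [0, 3.07], [-2.55, 2.55]. Speed limits (rad/s): [2.22, 2.22, 2.57, 3.14, 3.14, 3.14].

INTERFACE

Orientations are given as [roll, pitch, yaw] about the fixed x, y, z axes, in that order (R = Rz(yaw) Ry(pitch) Rx(roll)).
In Python, from station import ctrl gives the robot as it stands. The module is installed in compiled form; this text tells all that it offers.
- The arm moves only by the tool send_rows, never from a script. Its argument "rows" is a list that holds one entry, the list of rows, each a list of 4 numbers: the shift along the world's x, y, z in mm, then the turn about the world's z in rad. A call has 1 to 12 rows; each row shifts and turns the commanded pose from where the row before left it; what a row does not reach is not made up. A row lasts 1/10 s, in which the tool goes at most 50 mm and 8.59 degrees, less where a joint would pass 70% of its speed; a pose out of reach is approached as far as the arm can. A call is refused whole if a number of a shift passes 50 or a number of a turn 0.15, either way. A call with a gripper value outside its range is refused whole. "grip" is the gripper's target within -1 to 1 (shut at 1, half-way at 0, fully open at -1), set as the call begins (left out, the last holds). The fingers move at their own pace and stop on an object; "newtons" is the grip in N (left out, the last holds). Time passes only in rows, so rows that do not move let the fingers close. It gives the time, the measured TCP pose, the force and the opening at its end, in the units of the state.
- ctrl.get_obs(): the state, without advancing time (a new reading comes with each control period).
- ctrl.camera(name): name is "scene" or "side" or "wrist"; returns (picture, depth): 400x640x3 uint8, red, green, blue; 400x640 float32, m along the optical axis (not along the pixel's ray), 0 where there is no reading.
- ctrl.camera_params(name): a dict with "vertical_fov" (degrees; the focal length in pixels is half the picture's height over the tangent of half this angle, whatever the lens; pixels are square), "cx", "cy" (the principal point, pixels), "k1" (the pictures are not rectified: a ray, as slopes to the right and down, at radius r is drawn at 1 + k1 r^2 times it, then the intrinsics apply), "cam_to_world" (4x4, takes a point from camera to world coordinates); the wrist camera has in their place "mount" (4x4, takes a point from camera to tool coordinates, whose origin is the TCP and whose axes are the tool frame's). Camera axes: x right, y up, looking along -z (the intrinsics and any distortion apply to the point x, -y, -z); pixel columns grow to the right and rows downward; lengths in m; the calibration is good to about 2 mm. A picture is of the moment at which its call begins: read the wrist's pose just before it. camera_params takes no time and is no camera call.
- ctrl.hand_in(): hands the job in, once; it reports no verdict.
The state is a dict: "time_s": time; "qpos": joint angles; "joint_vel": joint speeds; "tau": joint torques, N m; "ee_pos": TCP position; "eef_rot": TCP orientation; "force": force on the tool from outside, world axes, zero at the start; "moment": the same for the moment, N m; "grip_width": finger opening in m.
Only numpy, scipy, OpenCV 4.12 (cv2) and the standard library are available. Lean on these libraries where they do the work, as an engineer would, in place of code of your own. Each camera call takes 0.05 s, during which the arm holds its last target.

TASK

The drawer front has dropped on its slotted screws and stands on the bench. Clear the loose screwdriver out of the way: lay it (do not drop it) flat in the open tool till beside the two tools there, in line with them and its blade pointing the same way, leaving everything else on the bench alone. Then push the long wooden wedge, flat on the bench, thin end first and square to the front, into the cut-out under the drawer front until the front just lifts off the bench, by 2 to 7 mm and never more, and finish still gripping the wedge there, so that a workmate can tighten the screws.

Things in the scene. Friction and masses are not known exactly. Their poses are not given: they have to be found in the camera images.
- unit: the drawer unit, a fixed open-topped plywood carcass 320 wide (its y), 220 deep (its x), 130 high; origin in the middle of its underside on the bench. Its loose front covers its -x face: the front's outer face lies at x = -128 of the unit. Its +x is the direction in which the wedge is pushed. Its bottom panel is 38 above the bench, so the space behind the cut-out is free to 200 deep
- front (a joint): lift of the drawer front in m: 0 standing on the bench, up to 0.012 at the end of its slots. The pine front is a board 320 wide, 18 thick, 122 high; it slides only up and down, weighs 0.3 to 0.65 kg, rubs a little (1.2 N) and drops again when it is not held up
- cutout (a point): middle of the top of the shallow cut-out in the front's lower edge, on the outer face; it rises with the front. The cut-out is 140 wide (along the front) and 12 high above the bench when the front is down; its upper edge is a half round of 9 radius, so its lowest line lies 9 behind the outer face
- wedge: loose plain beech wedge lying on the bench, 200 long, 30 wide, 0.07 to 0.12 kg; sole flat, upper side rising evenly from 4 thick at the thin end (x = +100) to 32.6 at the thick end (x = -100), 1 in 7. Origin in the middle of its sole, x towards the thin end, z up. The front starts to lift when about 56 of it are past the cut-out's lowest line and is up 4 mm at about 84 (wood gives up to 1 mm)
- wedge_tip (a point): middle of the wedge's thin end, on its sole
- screwdriver: the loose screwdriver, 190 long, lying in front of the cut-out with its tip towards it; wooden handle 95 long, 26 across (x = -95 to 0), steel blade 6 across (x = 0 to 95), 0.1 kg. Origin at mid length, on the bench side (axis 13 above it); x from handle to tip
- screwdriver_grip (a point): point on the screwdriver's axis in the handle, at x = -38, 13 above its underside
- screwdriver_tip (a point): tip of the screwdriver's blade, on its axis
- handle_end (a point): butt of the screwdriver's handle, on its axis
- till: tool till: fixed open plywood tray, outside 300 (its x) by 210 (its y) by 35 high, walls and floor 8 thick; origin in the middle of its underside. Two tools lie in its -y half, at y = -70 and -28, handles towards -x, blades towards +x; the free room is in its +y half, about y = 45
- offcut: bystander: rectangular pine offcut 110 x 45 x 22, lying near the unit; origin underneath
- sander: bystander: cork sanding block 115 x 62 x 30, near the unit; origin underneath
- square: bystander: try square, stock 115 x 19 x 26, steel blade 150 long along its +y; origin underneath
- tape: bystander: tape measure, 72 x 36 x 66 high; origin underneath
- long_driver: long screwdriver already in the till, length 230, wooden handle 26 across; its x axis points from handle to blade tip, along the till's +x; origin underneath
- chisel: wood chisel already in the till, length 220, handle 26 across; its x axis points from handle to blade, along the till's +x; origin underneath

How it is judged:
On the way, in this order (a step that is already met when the one before it is completed fails the run):
1. the screwdriver lies flat and released in the till, in line with the other tools, blade the same way (x of screwdriver in the frame of till between -0.06 and 0.06 m and y of screwdriver in the frame of till between -0.1 and 0.1 m and z of screwdriver in the frame of till between 0.004 and 0.013 m and angle between screwdriver's own x axis and vertical between 1.45 and 1.69 rad and angle between the x axis of screwdriver and the x axis of till, either way round below 0.2 rad and x of screwdriver_tip in the frame of till above 0 m and x of handle_end in the frame of till below 0 m and contact force between the fingers and screwdriver below 0.05 N and linear speed of screwdriver below 0.03 m/s), for 0.2 s.
2. the wedge, held in the gripper, has lifted the drawer front 2 to 7 mm (value of joint front between 0.002 and 0.007 m and contact force between wedge and front above 0.5 N and contact force between the fingers and wedge above 2 N), for 0.2 s.
At the end, for the whole second after the job is handed in: Front up 2 to 7 mm, carried by the wedge (over 0.5 N), untouched by the robot; wedge flat on the bench, square to the front within 0.2 rad, at rest, still gripped (over 2 N); screwdriver released, flat on the till's floor, within 0.2 rad of the till's length, blade the same way as the others (all of step 1 and all of step 2 and angle between wedge's own z axis and vertical below 0.07 rad and height (world z) of wedge below 0.004 m and angle between the x axis of wedge and the x axis of unit, either way round below 0.2 rad and contact force between each of the arm, the fingers and front below 0.1 N and linear speed of wedge below 0.01 m/s and velocity of joint front between -0.005 and 0.005 m/s); the arm keeps its last pose, push and grip.
It fails at once if the drawer front is lifted more than 7 mm (value of joint front above 0.007 m).
It fails at once if the screwdriver is dropped (let go and moving faster than 0.7 m/s) (contact force between the fingers and screwdriver below 0.05 N and linear speed of screwdriver above 0.7 m/s).
It fails at once if another thing on the bench or in the till is moved more than 30 mm (distance of any of offcut, sander, square, tape, long_driver, chisel from where it was at the start of the episode above 0.03 m).
It also fails if it takes over 59 s, if anything falls off the work surface, if the arm or the gripper's body presses on something with over 40 N, if the wrist force passes 120 N, or if a joint passes its speed limit or range.

## Working session

There is one attempt and no reset: what is moved stays moved. The work goes in short steps, Python scripts to look and compute and a tool call to move; the robot and the scene stay as the last step left them, time stands still between calls to the robot, and variables do not carry over. Pictures are saved under pics/ and viewed, and the job is handed in when it is done.

Besides the shell and the picture viewer there is one more tool, called after "Call:" by a JSON object that holds its "method" and its "body". send_rows: Moves the arm, as the interface text tells. Its arguments: {"type":"object","properties":{"rows":{"type":"array"},"grip":{"type":"number"},"newtons":{"type":"number"}},"required":["rows"]}

```bash
mkdir -p pics
cat > h.py <<'E'
import numpy as np, cv2
from station import ctrl
from scipy.spatial.transform import Rotation as R
def cam(name):
    o=ctrl.get_obs(); p=ctrl.camera_params(name)
    img,d=ctrl.camera(name)
    if 'cam_to_world' in p: T=np.array(p['cam_to_world'])
    else:
        W=np.eye(4); W[:3,:3]=R.from_euler('xyz',o['eef_rot']).as_matrix(); W[:3,3]=o['ee_pos']
        T=W@np.array(p['mount'])
    return img,d,p,T
def save(n,name):
    img,d,p,T=cam(name)
    cv2.imwrite(f'pics/{n}.png',img[:,:,::-1]); np.savez(f'pics/{n}.npz',img=img,d=d,T=T,f=200/np.tan(np.radians(p['vertical_fov'])/2),cx=p['cx'],cy=p['cy'],k1=p['k1'])
def ray(z,u,v):
    f=z['f'];K=np.array([[f,0,z['cx']],[0,f,z['cy']],[0,0,1]])
    xd=(u-z['cx'])/f; yd=(v-z['cy'])/f; x,y=xd,yd
    for _ in range(30):
        s=1+z['k1']*(x*x+y*y); x,y=xd/s,yd/s
    return np.array([x,-y,-1.])
def atdepth(n,u,v):
    z=np.load(f'pics/{n}.npz'); r=ray(z,u,v); d=z['d'][int(round(v)),int(round(u))]
    return (z['T']@np.r_[r*d,1])[:3]
def atz(n,u,v,h):
    z=np.load(f'pics/{n}.npz'); r=z['T'][:3,:3]@ray(z,u,v); o=z['T'][:3,3]
    return o+r*(h-o[2])/r[2]
def tri(obs):
    A=np.zeros((3,3));b=np.zeros(3)
    for n,u,v in obs:
        z=np.load(f'pics/{n}.npz'); r=z['T'][:3,:3]@ray(z,u,v); r/=np.linalg.norm(r); P=np.eye(3)-np.outer(r,r); A+=P;b+=P@z['T'][:3,3]
    return np.linalg.solve(A,b)
def crop(n,x0,y0,x1,y1,s):
    i=cv2.imread(f'pics/{n}.png')[y0:y1,x0:x1]
    cv2.imwrite(f'pics/{n}_c{x0}_{y0}.png',cv2.resize(i,None,fx=s,fy=s,interpolation=cv2.INTER_CUBIC))
E
python3 - <<'E'
from h import *
for c in ['scene','side','wrist']: save(c+'0',c)
o=ctrl.get_obs(); print({k:np.round(v,3) for k,v in o.items()}, ctrl.grasp_offset)
for c in ['scene','side']:
    p=ctrl.camera_params(c);print(p['vertical_fov'],p['k1'],np.round(p['cam_to_world'],3))
print(ctrl.camera_params('wrist'))
E
```

```text
{'time_s': np.float64(0.15), 'qpos': array([-1.242,  0.3  ,  1.521, -0.   ,  1.321, -0.067]), 'joint_vel': array([-0.002, -0.003, -0.002, -0.   , -0.   ,  0.   ]), 'tau': array([ 1.0000e-03, -5.3196e+01, -3.5281e+01,  7.1000e-02,  2.4000e-02,
       -0.0000e+00]), 'ee_pos': array([ 0.212, -0.507,  0.176]), 'eef_rot': array([-1.626,  1.57 ,  1.912]), 'force': array([-0.07 , -0.494, -0.203]), 'moment': array([-0.042,  0.033, -0.055]), 'grip_width': np.float64(0.094)} 0.0188
53.172767425430735 0.01780933965220244 [[ 0.728 -0.533  0.431  1.018]
 [ 0.685  0.582 -0.438 -0.5  ]
 [-0.017  0.614  0.789  0.878]
 [ 0.     0.     0.     1.   ]]
44.27524563043187 -0.028650144822139907 [[-0.965  0.193 -0.18   0.286]
 [-0.263 -0.718  0.645  0.853]
 [-0.005  0.669  0.743  1.109]
 [ 0.     0.     0.     1.   ]]
{'vertical_fov': 63.402657671386365, 'cx': 319.155304018895, 'cy': 203.45005433385862, 'k1': -0.03323305685539209, 'mount': array([[-2.11509562e-04,  2.75221596e-01, -9.61380793e-01,
        -2.08942337e-01],
       [ 9.99999970e-01,  1.75232647e-04, -1.69840867e-04,
        -1.18779513e-05],
       [ 1.21721427e-04, -9.61380800e-01, -2.75221625e-01,
        -7.98660867e-02],
       [ 0.00000000e+00,  0.00000000e+00,  0.00000000e+00,
         1.00000000e+00]])}
```

View pics/scene0.png

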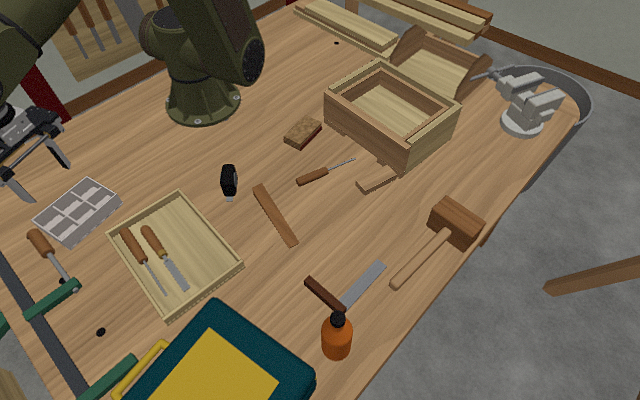

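View pics/side0.png

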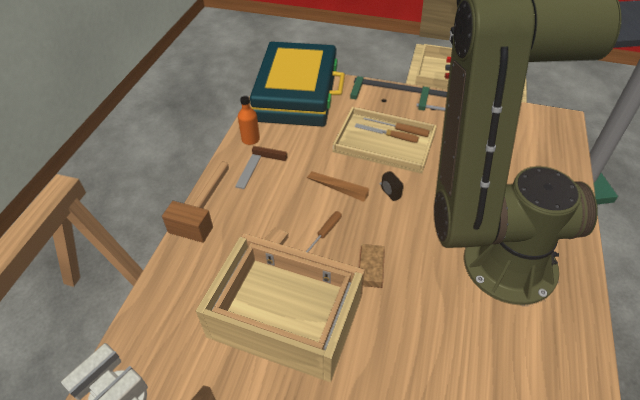

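View pics/wrist0.png

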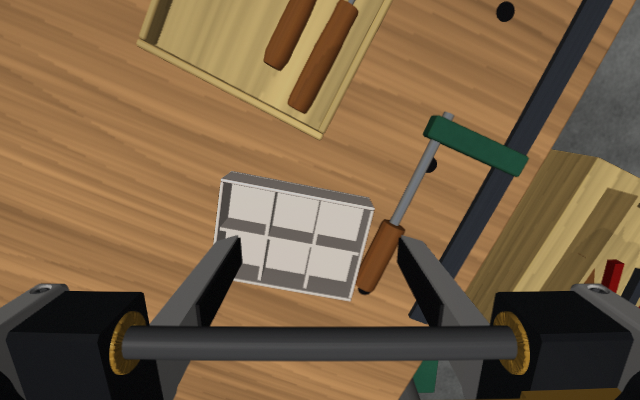

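Run:
```python
from h import *
crop('scene0',240,110,440,260,4); crop('side0',190,160,390,310,4); crop('scene0',95,180,255,330,4);crop('side0',325,100,445,175,6)
```

```text
(no output)
```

View pics/scene0_c240_110.png

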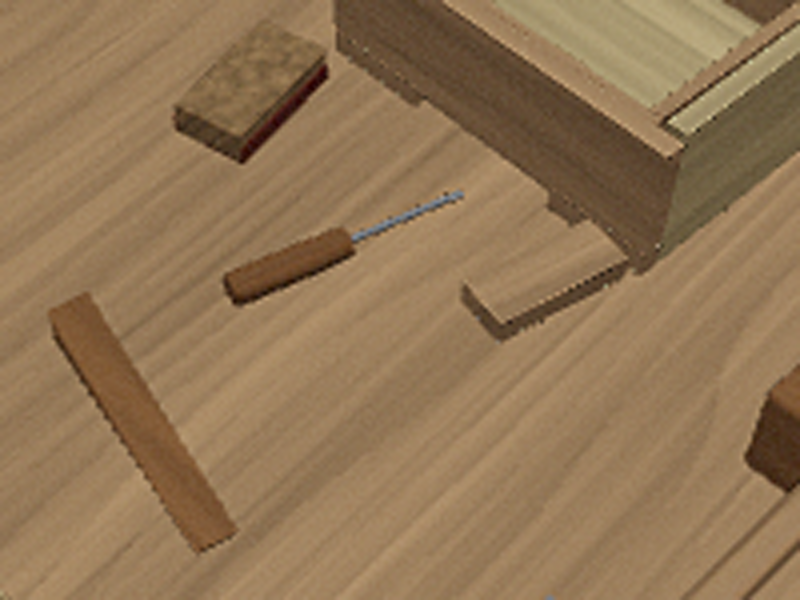

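View pics/side0_c190_160.png

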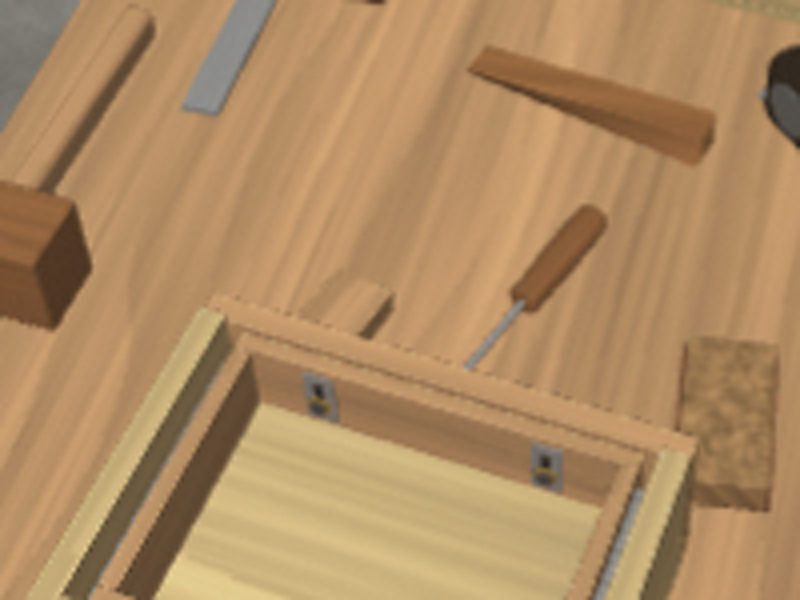

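View pics/scene0_c95_180.png

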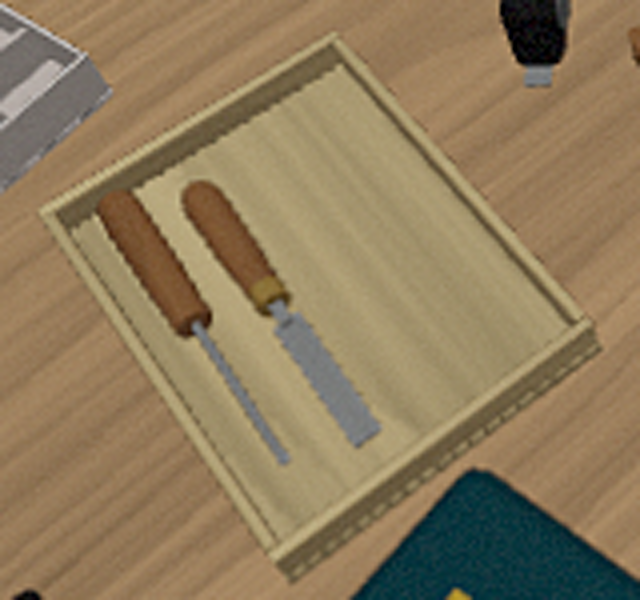

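View pics/side0_c325_100.png

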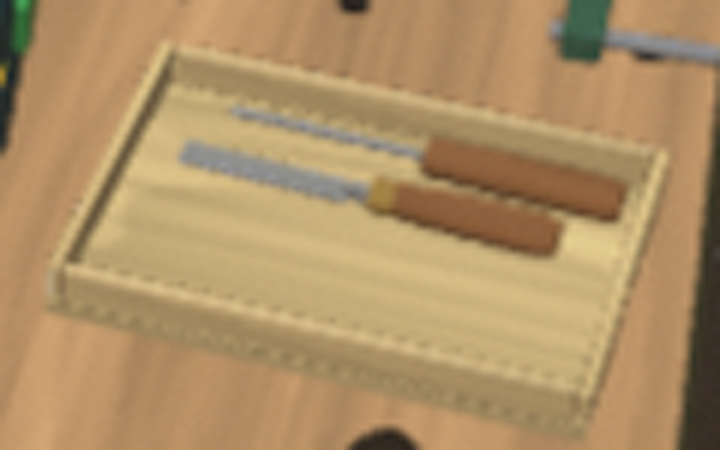

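```bash
python3 - <<'E'
from h import *
np.set_printoptions(suppress=True,precision=4)
S=lambda x,y:(240+x/4,110+y/4); D=lambda x,y:(190+x/4,160+y/4)
S2=lambda x,y:(95+x/4,180+y/4); D2=lambda x,y:(325+x/6,100+y/6)
pts=dict(butt=(S(233,288),D(597,217)),junc=(S(350,240),D(518,303)),tip=(S(461,195),D(468,367)),
thickL=(S(50,312),D(714,118)),thickR=(S(90,293),D(697,140)),thinR=(S(236,530),D(470,70)),thinL=(S(200,551),D(490,47)),
tA=(S2(42,212),D2(667,152)),tB=(S2(337,38),D2(588,402)),tC=(S2(597,325),D2(55,270)),tD=(S2(283,560),D2(170,45)))
for k,(a,b) in pts.items():
    t=tri([('scene0',*a),('side0',*b)])
    print(k,t,atz('scene0',*a,t[2]),atz('side0',*b,t[2]),'depth',atdepth('scene0',*a),atdepth('side0',*b))
E
python3 - <<'E'
from h import *
crop('scene0',310,50,470,190,5); crop('side0',195,225,375,375,4)
E
```

```text
butt [ 0.4869 -0.0394  0.0124] [ 0.4901 -0.0382  0.0124] [ 0.4843 -0.0417  0.0124] depth [ 0.4961 -0.0435  0.0222] [ 0.4818 -0.0305  0.0261]
junc [0.5196 0.049  0.012 ] [0.5204 0.0493 0.012 ] [0.5188 0.0484 0.012 ] depth [0.5196 0.0502 0.0106] [0.5174 0.0533 0.0187]
tip [0.545  0.1235 0.022 ] [0.5564 0.1282 0.022 ] [0.5348 0.1167 0.022 ] depth [ 0.5435  0.1457 -0.0019] [0.5114 0.1857 0.1239]
thickL [ 0.4211 -0.1451  0.0271] [ 0.4223 -0.1447  0.0271] [ 0.4203 -0.146   0.0271] depth [ 0.4271 -0.1475  0.0339] [ 0.4204 -0.1466  0.0265]
thickR [ 0.4293 -0.1171  0.0295] [ 0.4317 -0.1163  0.0295] [ 0.4276 -0.1189  0.0295] depth [ 0.4106 -0.1026 -0.001 ] [ 0.4273 -0.1163  0.0323]
thinR [ 0.6206 -0.1701  0.0003] [ 0.6226 -0.1692  0.0003] [ 0.6189 -0.1715  0.0003] depth [ 0.624  -0.1704  0.0036] [ 0.617  -0.1657  0.0066]
thinL [ 0.6135 -0.1969  0.001 ] [ 0.6169 -0.1953  0.001 ] [ 0.6106 -0.1994  0.001 ] depth [ 0.6155 -0.1943 -0.0021] [ 0.6089 -0.1939  0.0068]
tA [ 0.26   -0.4886  0.0315] [ 0.2632 -0.4874  0.0315] [ 0.2581 -0.4919  0.0315] depth [ 0.2628 -0.4874  0.0311] [ 0.2574 -0.529   0.0017]
tB [ 0.2766 -0.2829  0.0264] [ 0.2789 -0.2822  0.0264] [ 0.2751 -0.2849  0.0264] depth [ 0.2882 -0.2849  0.0371] [ 0.2751 -0.2801  0.031 ]
tC [ 0.5715 -0.3056  0.0287] [ 0.5759 -0.3037  0.0287] [ 0.5681 -0.3094  0.0287] depth [ 0.5618 -0.2975  0.0016] [ 0.5678 -0.3078  0.0302]
tD [ 0.5546 -0.5118  0.0292] [ 0.5594 -0.5095  0.0292] [ 0.5514 -0.5167  0.0292] depth [ 0.5589 -0.5095  0.0283] [ 0.5496 -0.5079  0.0361]
```

View pics/scene0_c310_50.png

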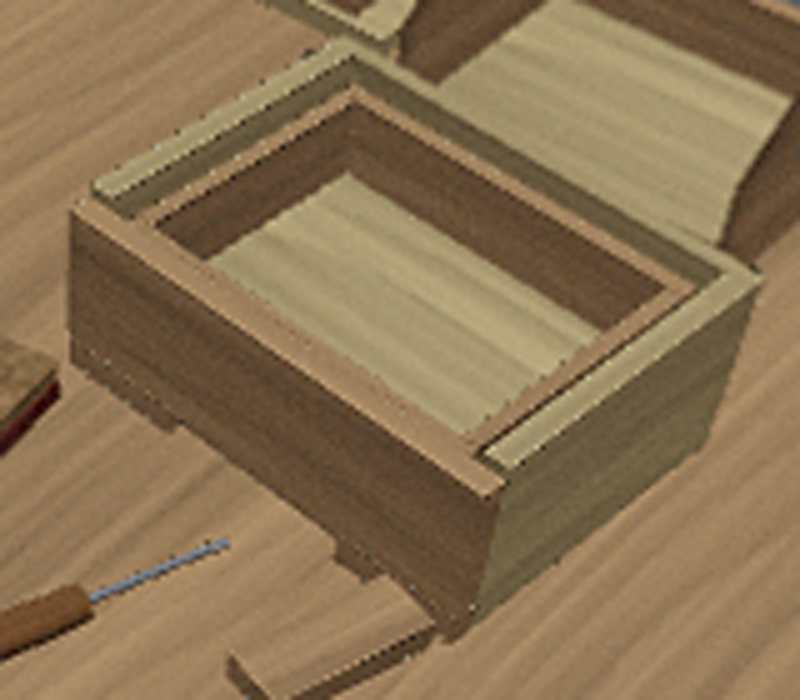

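View pics/side0_c195_225.png

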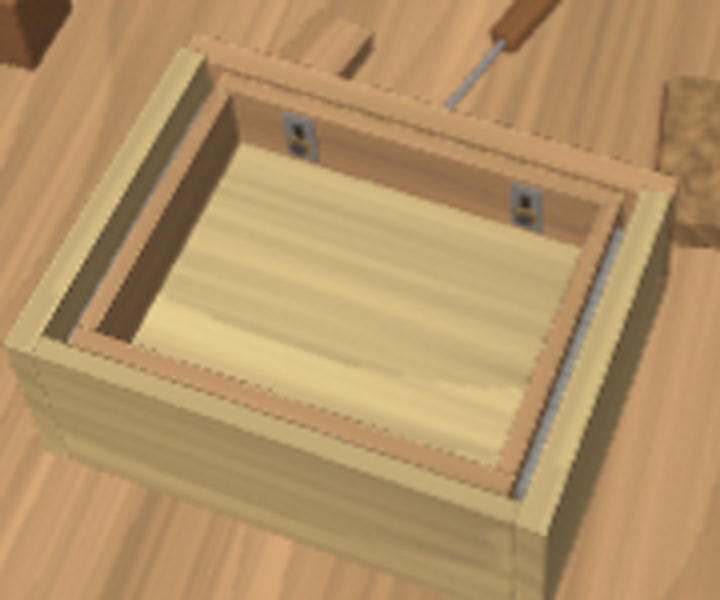

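Run:
```python
from h import *
np.set_printoptions(suppress=True,precision=4)
S=lambda x,y:(310+x/5,50+y/5); D=lambda x,y:(195+x/4,225+y/4)
P={}
for k,a,b in [('FL',S(73,205),D(672,183)),('FR',S(500,495),D(193,40)),('BL',S(345,40),D(545,532)),('BR',S(757,283),D(8,348))]:
    t=P[k]=tri([('scene0',*a),('side0',*b)])
    h=.122 if k[0]=='F' else .13
    print(k,t,atz('scene0',*a,h),atz('side0',*b,h))
print('bottom',atz('scene0',*S(75,362),0),atz('scene0',*S(445,640),0),'cutout',atz('scene0',*S(178,428),0),atz('scene0',*S(335,560),0))
print('tip',atz('scene0',*(240+461/4,110+195/4),.013))
```

```text
FL [0.3684 0.202  0.1202] [0.3705 0.2005 0.122 ] [0.3678 0.2028 0.122 ]
FR [0.6874 0.1765 0.1186] [0.6928 0.1757 0.122 ] [0.6819 0.1769 0.122 ]
BL [0.388  0.4336 0.1243] [0.3951 0.4274 0.13  ] [0.3854 0.4348 0.13  ]
BR [0.7034 0.4069 0.1219] [0.7072 0.3975 0.13  ] [0.6994 0.4103 0.13  ]
bottom [0.373  0.1992 0.    ] [0.6828 0.1712 0.    ] cutout [0.4605 0.1982 0.    ] [0.5997 0.1772 0.    ]
tip [0.5516 0.1348 0.013 ]
```

Run:
```python
from h import *
np.set_printoptions(suppress=True,precision=4)
o=ctrl.get_obs(); M=R.from_euler('xyz',o['eef_rot']).as_matrix(); print(M, o['ee_pos'], o['qpos'])
print('jaw yaw',np.arctan2(M[1,1],M[0,1]))
```

```text
[[-0.0003  0.3855 -0.9227]
 [ 0.0008 -0.9227 -0.3855]
 [-1.     -0.0009 -0.    ]] [ 0.212  -0.5073  0.1764] [-1.2416  0.3003  1.5214 -0.      1.3207 -0.0666]
jaw yaw -1.1750208074598218
```

Call:
{"method": "send_rows", "body": {"rows": [[[24,40,4,0.069],[24,40,4,0.069],[24,40,4,0.069],[24,40,4,0.069],[24,40,4,0.069],[24,40,4,0.069],[24,40,4,0.069],[24,40,4,0.069],[24,40,4,0.069],[24,40,4,0.069],[24,40,4,0.069],[24,40,4,0.069]]], "grip": -1}}

```text
time_s: 1.35
ee_pos: [0.5006, -0.0255, 0.225]
eef_rot: [-0.874, 1.571, -2.789]
force: [1.1, -1.0, 0.6]
grip_width: 0.0943
```

Run:
```python
from h import *
save('wrist1','wrist');print(ctrl.get_obs()['ee_pos'],ctrl.get_obs()['joint_vel'])
```

```text
[ 0.50290817 -0.02094852  0.22525853] [-0.1038715  -0.03682054  0.05609044 -0.00755976 -0.02613833 -0.03735633]
```

View pics/wrist1.png

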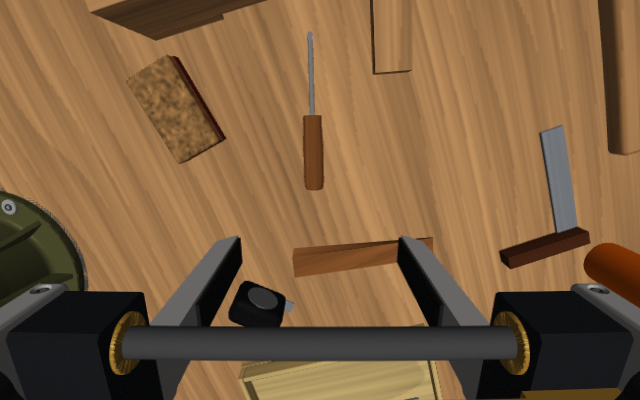

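Run:
```python
from h import *
np.set_printoptions(suppress=True,precision=4)
save('wrist2','wrist');o=ctrl.get_obs();print(o['ee_pos'],o['joint_vel'])
crop('wrist2',230,0,450,210,3.5)
```

```text
[ 0.5016 -0.0236  0.2247] [-0.0904 -0.0327  0.061  -0.0171 -0.0053 -0.0211]
```

View pics/wrist2_c230_0.png

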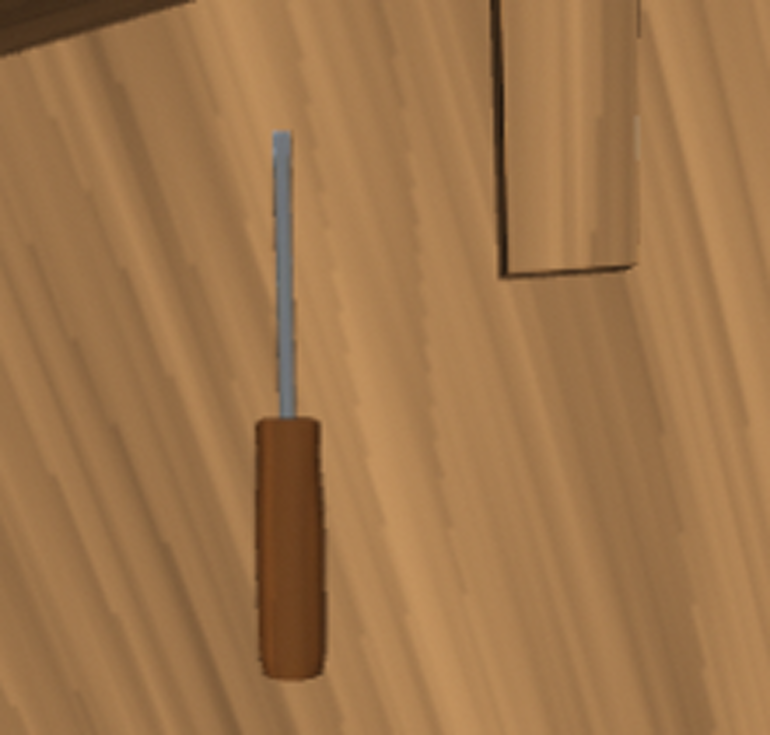

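Run:
```python
from h import *
np.set_printoptions(suppress=True,precision=4)
t=atz('wrist2',310.6,37.7,.013);j=atz('wrist2',312.3,119.7,.013);b=atz('wrist2',313.4,193,.013)
print(t,j,b,np.linalg.norm(t-b),np.linalg.norm(j-b)); d=t-b; a=np.arctan2(d[1],d[0]);print(a)
g=(t+b)/2-.038*d/np.linalg.norm(d); g2=j-.038*d/np.linalg.norm(d);print(g,g2)
print(tri([('wrist2',312.3,119.7),('scene0',240+350/4,110+240/4),('side0',190+518/4,160+303/4)]))
o=ctrl.get_obs(); M=R.from_euler('xyz',o['eef_rot']).as_matrix();print('jaw',np.arctan2(M[1,1],M[0,1]),o['ee_pos'],M[:,0])
# wedge: thick left end etc
```

```text
[0.5476 0.138  0.013 ] [0.5176 0.0477 0.013 ] [ 0.487  -0.0426  0.013 ] 0.190531695805797 0.09539146931912786
1.2469150472255812
[0.5052 0.0117 0.013 ] [0.5055 0.0117 0.013 ]
[0.5189 0.0485 0.0119]
jaw -0.34004957799778973 [ 0.5016 -0.0236  0.2247] [ 0.0001  0.0007 -1.    ]
```

Call:
{"method": "send_rows", "body": {"rows": [[[1,9,-40,0.004],[1,9,-40,0.004],[1,9,-40,0.004],[1,8,-40,0.004],[0,0,0,0]]]}}

```text
time_s: 1.95
ee_pos: [0.501, 0.0078, 0.0606]
eef_rot: [-1.293, 1.562, 3.089]
force: [0.0, -0.1, -0.2]
grip_width: 0.0939
```

Run:
```python
from h import *
np.set_printoptions(suppress=True,precision=4)
for i in range(2):
  save('wrist3','wrist');o=ctrl.get_obs();print(o['ee_pos'],o['joint_vel'],o['force'])
```

```text
[0.5028 0.0073 0.0638] [-0.01   -0.0569 -0.0602 -0.0029  0.0307 -0.0034] [-0.4035 -0.1706  0.2574]
[0.5042 0.0071 0.0657] [-0.0071 -0.0374 -0.0282  0.0002  0.0014  0.0003] [-0.0646 -0.7035  1.1606]
```

View pics/wrist3.png

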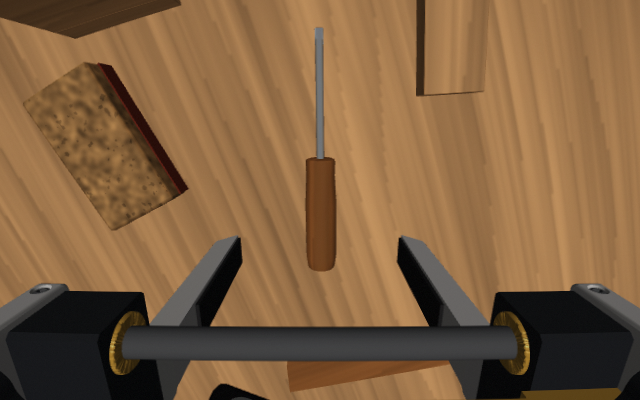

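Call:
{"method": "send_rows", "body": {"rows": [[[1,2,-30,0],[0,2,-20,0],[0,0,-11,0],[0,0,0,0]]]}}

```text
time_s: 2.45
ee_pos: [0.5054, 0.0111, 0.0045]
eef_rot: [1.785, 1.57, -0.117]
force: [0.1, 0.0, 0.5]
grip_width: 0.0938
```

Call:
{"method": "send_rows", "body": {"rows": [[[0,0,0,0],[0,0,0,0],[0,0,0,0],[0,0,0,0],[0,0,0,0],[0,0,0,0]]], "grip": 1, "newtons": 20}}

```text
time_s: 3.05
ee_pos: [0.5051, 0.0115, 0.0039]
eef_rot: [1.714, 1.571, -0.187]
force: [-0.1, 0.0, 1.3]
grip_width: 0.0495
```

Call:
{"method": "send_rows", "body": {"rows": [[[0,0,0,0],[0,0,0,0],[0,0,0,0],[0,0,0,0],[0,0,0,0],[0,0,0,0]]]}}

```text
time_s: 3.65
ee_pos: [0.505, 0.0115, 0.0038]
eef_rot: [3.005, 1.571, 1.103]
force: [-0.8, 0.3, -0.3]
grip_width: 0.0019
```

Run:
```python
from h import *
print(ctrl.get_obs()['grip_width'],ctrl.get_obs()['force'])
```

```text
0.001861344538028675 [-0.76666822  0.31971677 -0.25095809]
```

Run:
```python
from h import *
save('wrist4','wrist');save('scene4','scene');save('side4','side');crop('scene4',240,110,440,260,4);crop('side4',190,160,390,310,4)
```

```text
(no output)
```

View pics/wrist4.png

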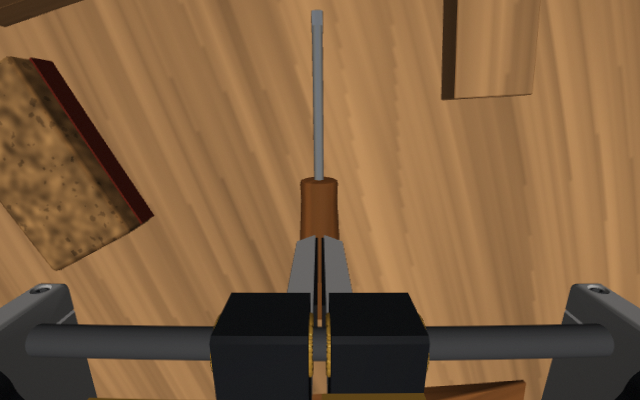

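View pics/scene4_c240_110.png

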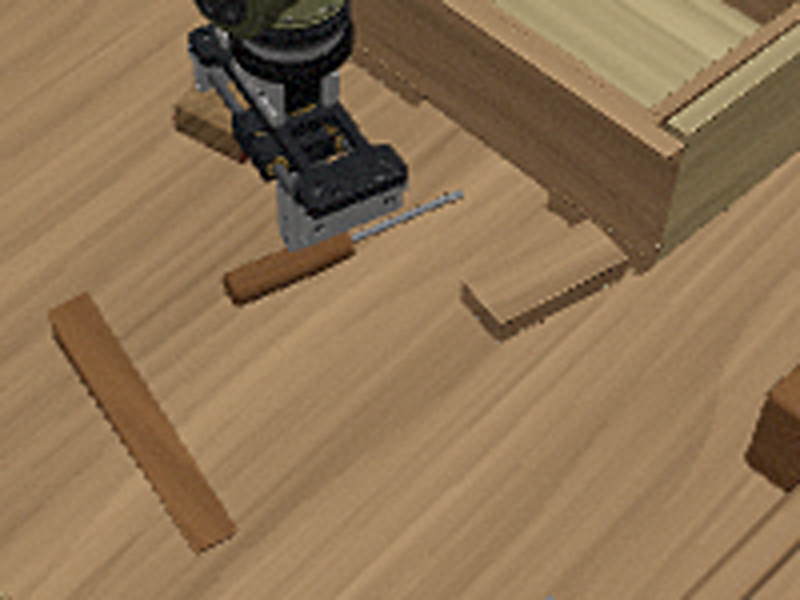

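View pics/side4_c190_160.png

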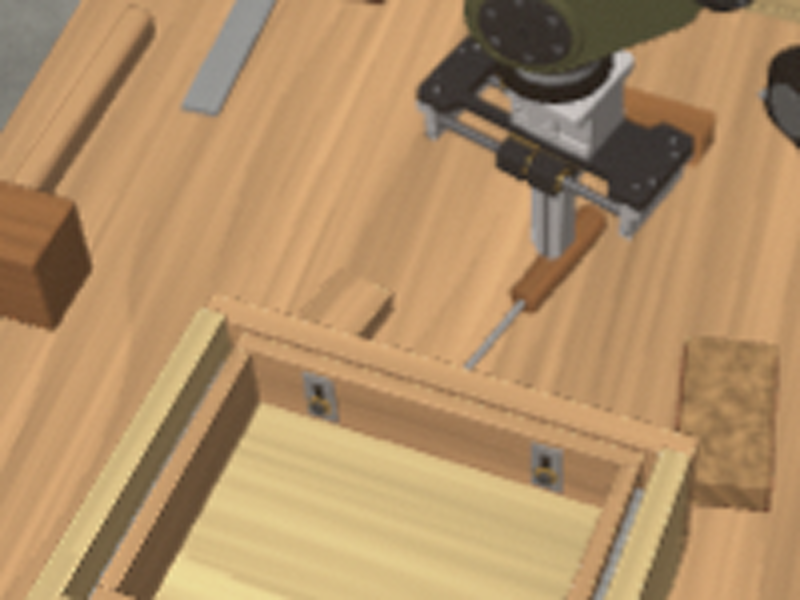

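Run:
```python
from h import *
np.set_printoptions(suppress=True,precision=4)
for n in ['scene4']:
  for u,v in [(292,246),(288,242),(300,244),(330,236),(345,228),(375,210),(300,260),(300,285)]: print(u,v,atdepth(n,240+u/4,110+v/4))
print()
for u,v in [(548,250),(558,252),(568,245),(530,290),(600,215)]: print(u,v,atdepth('side4',190+u/4,160+v/4))
print()
for u,v in [(305,242),(318,215),(318,239),(335,245),(290,285),(318,30),(318,255),(318,280)]: print(u,v,atdepth('wrist4',u,v))
o=ctrl.get_obs();print(o['ee_pos'],o['qpos'])
```

```text
292 246 [ 0.5132 -0.0018  0.0441]
288 242 [ 0.5096 -0.0018  0.0455]
300 244 [0.5151 0.0041 0.0426]
330 236 [ 0.5769 -0.0313  0.1299]
345 228 [ 0.5797 -0.0208  0.1306]
375 210 [ 0.5871 -0.0014  0.1369]
300 260 [0.5133 0.0054 0.0229]
300 285 [ 0.5145  0.0033 -0.0019]

548 250 [0.5043 0.0217 0.0437]
558 252 [0.4964 0.0244 0.0473]
568 245 [0.4921 0.013  0.0428]
530 290 [0.5106 0.0461 0.0268]
600 215 [ 0.4802 -0.0333  0.0256]

305 242 [0.5002 0.0228 0.0437]
318 215 [0.5103 0.0298 0.0253]
318 239 [0.5053 0.0153 0.026 ]
335 245 [0.516  0.0173 0.048 ]
290 285 [0.4961 0.0244 0.0909]
318 30 [0.5442 0.1284 0.0167]
318 255 [0.502  0.0056 0.0274]
318 280 [ 0.4962 -0.0111  0.027 ]
[0.505  0.0115 0.0038] [-0.0497  0.4224  1.8035  0.0001  0.9158  0.2813]
```

Run:
```python
from h import *
crop('wrist4',250,170,390,400,4) if 0 else crop('wrist4',260,170,380,320,4)
crop('scene4',285,130,365,190,9)
z=np.load('pics/wrist1.npz')
for u,v in [(235,241),(238,245),(405,241),(225,280)]: print(u,v,atdepth('wrist1',u,v)-np.array([.5029,-.0209,.2253]))
d=np.load('pics/wrist4.npz')['d']; print(np.round(d[225:300:5,300:340:4],3))
```

```text
235 241 [-0.04483709  0.01980925  0.0373304 ]
238 245 [-0.04459781  0.01666848  0.0363748 ]
405 241 [ 0.04642887 -0.01265867  0.0378805 ]
225 280 [-0.04686409  0.01057426  0.06501586]
[[0.224 0.203 0.2   0.199 0.198 0.199 0.199 0.199 0.2   0.204]
 [0.226 0.204 0.201 0.199 0.199 0.199 0.199 0.199 0.2   0.204]
 [0.213 0.205 0.202 0.2   0.2   0.2   0.191 0.201 0.201 0.205]
 [0.184 0.184 0.186 0.185 0.188 0.2   0.184 0.185 0.184 0.184]
 [0.179 0.177 0.178 0.177 0.181 0.201 0.18  0.178 0.177 0.178]
 [0.172 0.17  0.17  0.17  0.175 0.202 0.175 0.171 0.17  0.172]
 [0.166 0.165 0.166 0.165 0.169 0.203 0.17  0.165 0.166 0.166]
 [0.159 0.16  0.16  0.16  0.163 0.202 0.163 0.159 0.159 0.159]
 [0.155 0.155 0.155 0.153 0.159 0.204 0.158 0.155 0.154 0.154]
 [0.15  0.149 0.149 0.149 0.152 0.206 0.153 0.148 0.149 0.15 ]
 [0.146 0.146 0.145 0.145 0.147 0.206 0.148 0.146 0.144 0.145]
 [0.14  0.14  0.139 0.141 0.143 0.208 0.143 0.141 0.141 0.141]
 [0.136 0.137 0.137 0.137 0.139 0.208 0.141 0.137 0.137 0.137]
 [0.133 0.132 0.133 0.133 0.135 0.21  0.136 0.134 0.133 0.133]
 [0.086 0.085 0.086 0.129 0.132 0.211 0.133 0.13  0.086 0.085]]
```

View pics/wrist4_c260_170.png

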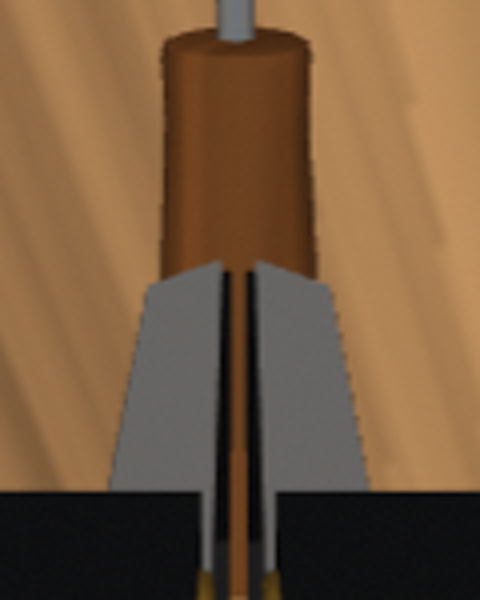

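View pics/scene4_c285_130.png

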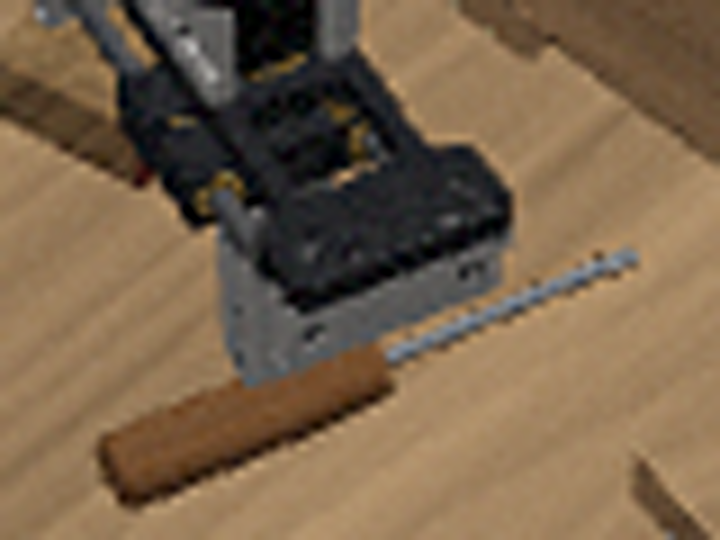

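Call:
{"method": "send_rows", "body": {"rows": [[[0,0,0,0],[0,0,0,0],[0,0,0,0],[0,0,0,0],[0,0,0,0],[0,0,0,0],[0,0,0,0],[0,0,0,0],[0,0,0,0],[0,0,0,0]]], "grip": -0.4}}

```text
time_s: 4.8
ee_pos: [0.505, 0.0115, 0.0039]
eef_rot: [-2.618, 1.571, 1.764]
force: [0.0, -0.1, -0.1]
grip_width: 0.0661
```

Call:
{"method": "send_rows", "body": {"rows": [[[0,0,-10,0],[0,0,-10,0],[0,0,-8,0],[0,0,0,0],[0,0,0,0]]]}}

```text
time_s: 5.3
ee_pos: [0.5049, 0.0115, -0.0245]
eef_rot: [-1.258, 1.57, 3.123]
force: [-0.7, 0.1, -0.0]
grip_width: 0.0657
```

Run:
```python
from h import *
np.set_printoptions(suppress=True,precision=4)
save('wrist5','wrist');save('side5','side')
o=ctrl.get_obs();print(o['ee_pos'],o['force'],o['grip_width'],o['qpos'])
for u,v in [(270,245),(370,245)]: print(atdepth('wrist5',u,v))
crop('side5',270,180,370,255,8)
```

```text
[ 0.5052  0.0115 -0.0239] [ 0.1246 -0.2689 -1.0018] 0.06549943243809393 [-0.0497  0.471   1.8137  0.      0.8566  0.2813]
[0.4764 0.0222 0.0008]
[0.5344 0.0026 0.0014]
```

View pics/wrist5.png

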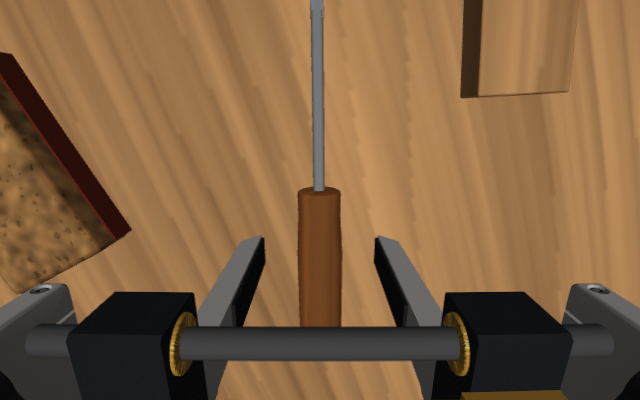

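View pics/side5_c270_180.png

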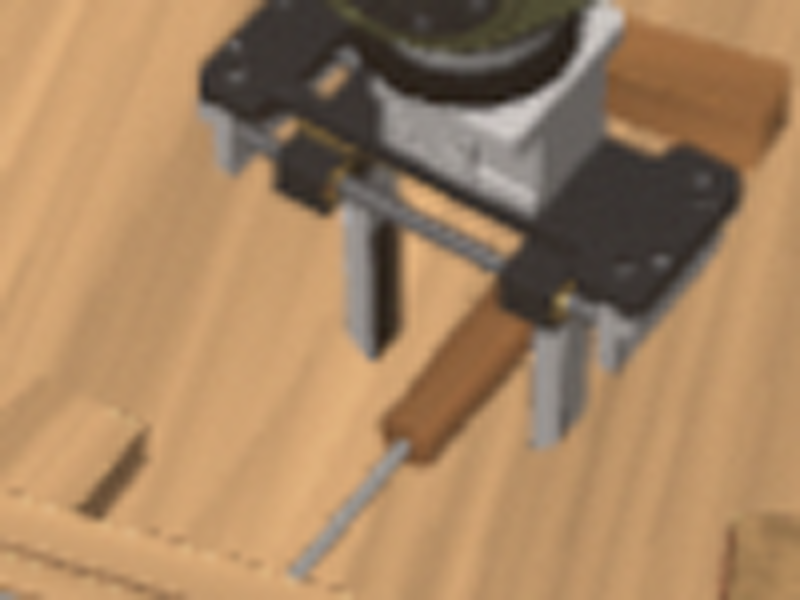

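Call:
{"method": "send_rows", "body": {"rows": [[[0,0,-4,0],[0,0,-4,0],[0,0,0,0]]]}}

```text
time_s: 5.7
ee_pos: [0.5057, 0.0115, -0.0287]
eef_rot: [1.78, 1.57, -0.122]
force: [-21.8, 0.1, 56.4]
grip_width: 0.0658
```

Call:
{"method": "send_rows", "body": {"rows": [[[0,0,0,0],[0,0,0,0],[0,0,0,0],[0,0,0,0],[0,0,0,0],[0,0,0,0],[0,0,0,0],[0,0,0,0]]], "grip": 1, "newtons": 20}}

```text
time_s: 6.5
ee_pos: [0.5064, 0.0115, -0.0287]
eef_rot: [1.861, 1.568, -0.041]
force: [-15.9, 1.3, 50.5]
grip_width: 0.0633
```

Call:
{"method": "send_rows", "body": {"rows": [[[0,0,4,0],[0,0,2,0],[0,0,0,0],[0,0,0,0]]]}}

```text
time_s: 6.9
ee_pos: [0.5051, 0.0115, -0.0262]
eef_rot: [2.835, 1.571, 0.933]
force: [-0.4, 0.2, 4.5]
grip_width: 0.0244
```

Run:
```python
from h import *
np.set_printoptions(suppress=True,precision=4)
save('wrist6','wrist')
o=ctrl.get_obs();print(o['ee_pos'],o['force'],o['moment'],o['grip_width'],o['qpos'])
```

```text
[ 0.5051  0.0116 -0.0262] [-0.7942  1.464   4.4722] [-0.0129  0.0754  0.0009] 0.02431142069226264 [-0.0497  0.4751  1.8145  0.0001  0.8521  0.2813]
```

View pics/wrist6.png

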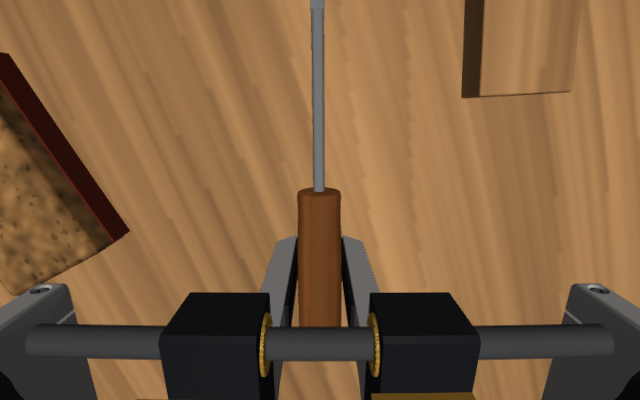

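Call:
{"method": "send_rows", "body": {"rows": [[[0,0,5,0],[0,0,10,0],[0,0,15,0],[0,0,0,0]]], "newtons": 30}}

```text
time_s: 7.35
ee_pos: [0.5061, 0.0115, 0.0057]
eef_rot: [1.851, 1.568, -0.05]
force: [-0.8, 0.2, -1.7]
grip_width: 0.0242
```

Run:
```python
from h import *
np.set_printoptions(suppress=True,precision=4)
save('wrist7','wrist');save('scene7','scene');crop('scene7',240,110,440,260,4)
o=ctrl.get_obs();print(o['ee_pos'],o['force'],o['moment'],o['grip_width'],o['qpos'])
print(tri([('scene0',228,180),('side0',392,186)]))
```

```text
[0.5051 0.0115 0.004 ] [-0.1341  0.3478 -0.5834] [-0.0249 -0.0056 -0.0364] 0.02403293199241888 [-0.0497  0.4219  1.8037  0.      0.9154  0.2813]
[ 0.3546 -0.1738  0.0318]
```

View pics/scene7_c240_110.png

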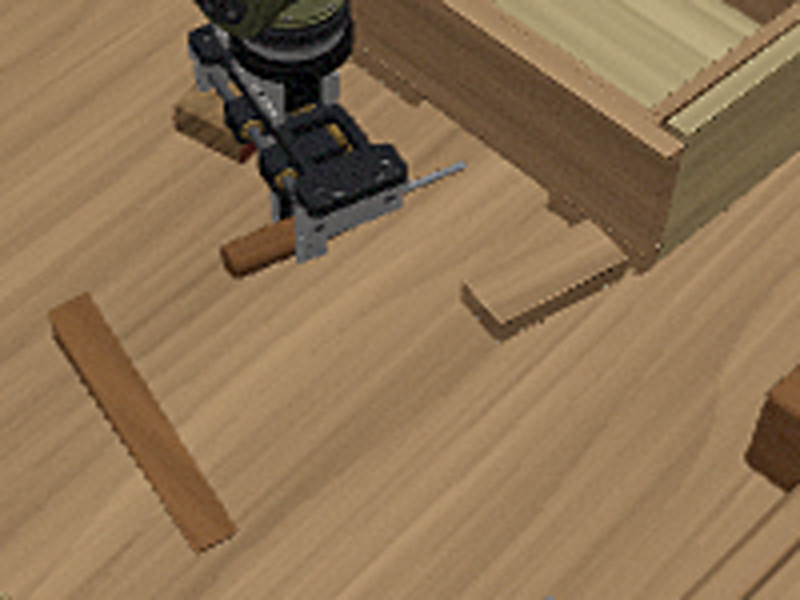

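View pics/wrist7.png

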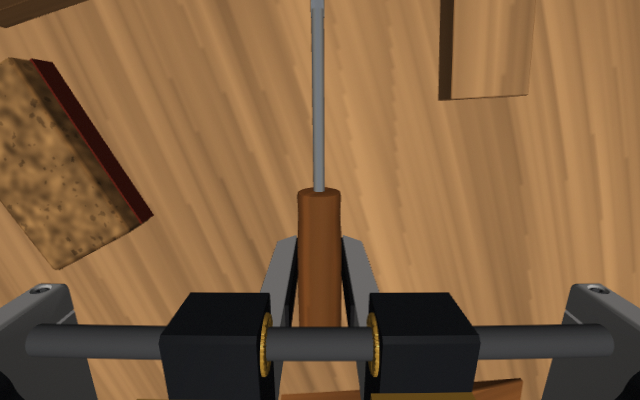

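Call:
{"method": "send_rows", "body": {"rows": [[[0,0,40,0],[0,0,40,0],[-11,-33,10,-0.12],[-11,-33,0,-0.12],[-11,-33,0,-0.12],[-11,-33,0,-0.12],[-11,-33,0,-0.12],[-11,-33,0,-0.12],[-11,-33,0,-0.12],[-11,-33,0,-0.12],[-11,-33,0,-0.12],[-11,-33,0,-0.12]]]}}

```text
time_s: 8.65
ee_pos: [0.3941, -0.3196, 0.0931]
eef_rot: [-0.824, 1.57, 2.353]
force: [0.2, -0.1, -0.7]
grip_width: 0.0243
```

Call:
{"method": "send_rows", "body": {"rows": [[[-11,-30,-20,-0.12],[-3,-1,-20,0],[0,0,-10,0],[0,0,0,0],[0,0,0,0]]]}}

```text
time_s: 9.15
ee_pos: [0.3815, -0.3491, 0.0443]
eef_rot: [2.443, 1.571, -0.778]
force: [0.6, 0.2, -0.8]
grip_width: 0.0241
```

Run:
```python
from h import *
np.set_printoptions(suppress=True,precision=4)
save('wrist8','wrist');save('scene8','scene');save('side8','side')
o=ctrl.get_obs();print(o['ee_pos'],o['force'],o['moment'],o['grip_width'],o['qpos'])
M=R.from_euler('xyz',o['eef_rot']).as_matrix();print('jaw',np.arctan2(M[1,1],M[0,1]))
```

```text
[ 0.3817 -0.3494  0.0447] [-0.2453  0.2353 -0.7278] [ 0.0504  0.0253 -0.0335] 0.024317209487565536 [-0.8121  0.3802  1.7472  0.      1.0128  0.8379]
jaw -1.650006906642766
```

View pics/wrist8.png

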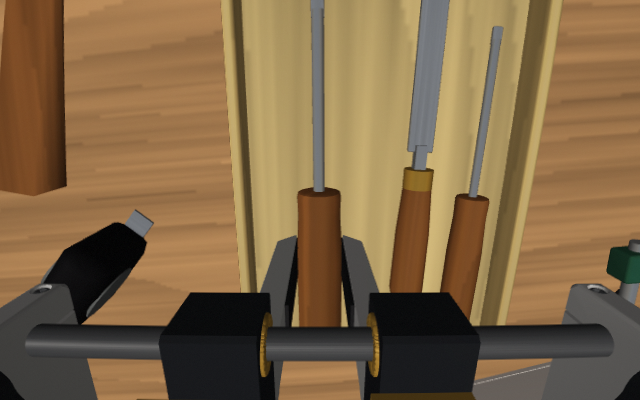

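View pics/scene8.png

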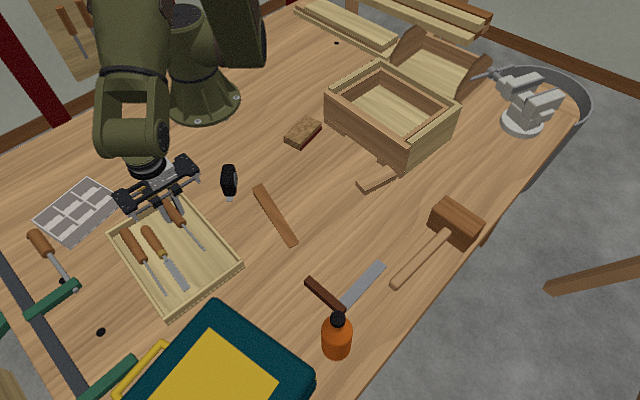

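Call:
{"method": "send_rows", "body": {"rows": [[[0,0,-20,0],[0,0,-20,0],[0,0,-12,0],[0,0,-4,0],[0,0,-3,0],[0,0,0,0],[0,0,0,0]]]}}

```text
time_s: 10.0
ee_pos: [0.3813, -0.3498, -0.0145]
eef_rot: [2.405, 1.57, -0.817]
force: [-0.4, 0.2, 0.3]
grip_width: 0.0245
```

Call:
{"method": "send_rows", "body": {"rows": [[[0,0,-2,0],[0,0,0,0],[0,0,0,0]]]}}

```text
time_s: 10.3
ee_pos: [0.3811, -0.3495, -0.0171]
eef_rot: [2.424, 1.571, -0.798]
force: [-1.1, -0.1, -1.0]
grip_width: 0.0241
```

Call:
{"method": "send_rows", "body": {"rows": [[[0,0,-1,0],[0,0,0,0],[0,0,0,0]]]}}

```text
time_s: 10.6
ee_pos: [0.381, -0.3495, -0.0182]
eef_rot: [-0.524, 1.571, 2.538]
force: [-0.7, 0.5, -0.6]
grip_width: 0.0244
```

Run:
```python
from h import *
np.set_printoptions(suppress=True,precision=4)
for i in range(3):
  o=ctrl.get_obs();print(o['ee_pos'],o['force'],o['moment'],o['grip_width'])
save('wrist9','wrist')
o=ctrl.get_obs();print(o['ee_pos'],o['force'],o['moment'],o['grip_width'])
for u,v in [(319,215),(319,250),(319,290),(317,60),(280,60)]: print(u,v,atdepth('wrist9',u,v))
```

```text
[ 0.381  -0.3495 -0.0182] [-0.6715  0.5233 -0.6093] [-0.0031  0.0666  0.005 ] 0.024360647567390863
[ 0.381  -0.3495 -0.0182] [-0.6715  0.5233 -0.6093] [-0.0031  0.0666  0.005 ] 0.024360647567390863
[ 0.381  -0.3495 -0.0182] [-0.6715  0.5233 -0.6093] [-0.0031  0.0666  0.005 ] 0.024360647567390863
[ 0.381  -0.3495 -0.0181] [-0.3074 -0.1127 -0.9539] [ 0.0278 -0.0004  0.0227] 0.02387705204630216
319 215 [ 0.4098 -0.3519  0.0338]
319 250 [ 0.3902 -0.3503  0.0331]
319 290 [ 0.3672 -0.3485  0.0345]
317 60 [ 0.4841 -0.3569  0.0253]
280 60 [ 0.488  -0.3378  0.0089]
```

Call:
{"method": "send_rows", "body": {"rows": [[[0,0,0,0],[0,0,0,0],[0,0,0,0],[0,0,0,0],[0,0,0,0],[0,0,0,0],[0,0,0,0]]], "grip": 0.04}}

```text
time_s: 11.35
ee_pos: [0.381, -0.3495, -0.0181]
eef_rot: [-0.345, 1.571, 2.717]
force: [0.3, 1.2, -0.0]
grip_width: 0.0453
```

Call:
{"method": "send_rows", "body": {"rows": [[[0,0,5,0],[0,0,15,0],[0,0,40,0],[0,0,40,0],[0,0,40,0],[0,0,0,0]]]}}

```text
time_s: 11.95
ee_pos: [0.3827, -0.3512, 0.1274]
eef_rot: [2.408, 1.562, -0.814]
force: [0.2, -0.3, -0.5]
grip_width: 0.0452
```

Run:
```python
from h import *
np.set_printoptions(suppress=True,precision=4)
save('wrist10','wrist')
o=ctrl.get_obs();print(o['ee_pos'],o['force'],o['grip_width'],o['time_s'])
```

```text
[ 0.3818 -0.3503  0.1244] [-0.3879 -0.5443 -0.9512] 0.04526454176456927 12.0
```

View pics/wrist10.png

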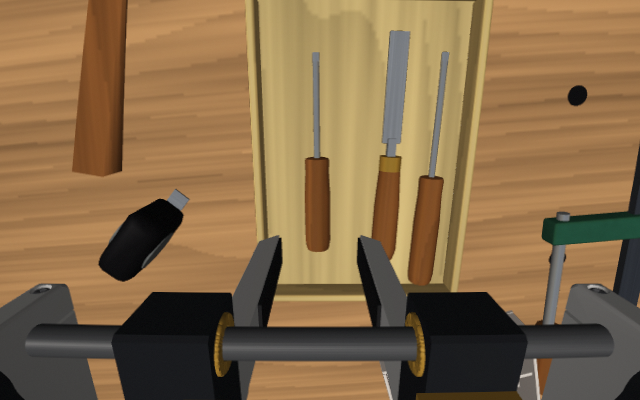

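Call:
{"method": "send_rows", "body": {"rows": [[[5,30,10,-0.03],[5,30,10,-0.03],[5,30,10,-0.03],[5,30,10,-0.03],[5,30,6,-0.03],[5,30,0,-0.03],[5,30,0,-0.01],[3,10,0,0],[0,0,0,0],[0,0,0,0],[0,0,0,0]]], "grip": -0.5}}

```text
time_s: 13.1
ee_pos: [0.4188, -0.1304, 0.1675]
eef_rot: [0.074, 1.57, 2.945]
force: [0.3, 0.2, 0.1]
grip_width: 0.0705
```

Run:
```python
from h import *
np.set_printoptions(suppress=True,precision=4)
save('wrist11','wrist')
o=ctrl.get_obs();print(o['ee_pos'],o['joint_vel'],o['grip_width'],o['time_s'])
M=R.from_euler('xyz',o['eef_rot']).as_matrix();print('jaw',np.arctan2(M[1,1],M[0,1]))
crop('wrist11',230,0,410,300,2)
```

```text
[ 0.4188 -0.1304  0.1676] [ 0.0031 -0.0054 -0.0007  0.002   0.0016  0.0044] 0.07043103544946376 13.15
jaw -1.842076161227837
```

View pics/wrist11_c230_0.png

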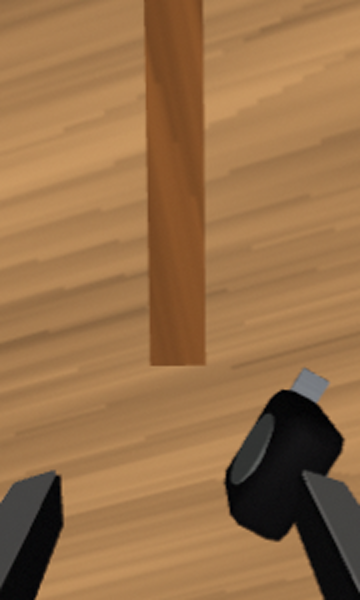

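Run:
```python
from h import *
np.set_printoptions(suppress=True,precision=4)
a=atz('wrist11',305,182.5,.0326);b=atz('wrist11',333,182.5,.0326);print(a,b,np.linalg.norm(a-b))
m=(a+b)/2
# points on top edges further: use depth
for v in [170,120,60,20]:
  z=np.load('pics/wrist11.npz');im=z['img'];
  for u in (318,): print(v,atdepth('wrist11',u,v))
# edge axis from far points solve height with slope 1/7
def edge(u,v):
  h=.0326
  for _ in range(20):
    p=atz('wrist11',u,v,h); h=.0326-np.linalg.norm(p[:2]-m[:2])/7
  return p
for v,l,r in [(5,302.2,331.5),(50,302.9,331.8),(100,303.8,332.3)]:
  p,q=edge(l,v),edge(r,v);c=(p+q)/2;d=c-m;print(c,np.linalg.norm(p-q),np.arctan2(d[1],d[0]))
print(tri([('wrist11',305,182.5),('scene0',240+50/4,110+312/4),('side0',190+714/4,160+118/4)]))
print('tape',atdepth('wrist11',385,255),atdepth('wrist11',360,240),atdepth('wrist11',375,200))
```

```text
[ 0.4278 -0.1172  0.0326] [ 0.4196 -0.1465  0.0326] 0.030370498249247885
170 [ 0.4371 -0.1345  0.032 ]
120 [ 0.4872 -0.1484  0.0238]
60 [ 0.5452 -0.1646  0.016 ]
20 [ 0.5828 -0.1751  0.0107]
[ 0.5975 -0.1779  0.0068] 0.029918367966477944 -0.2591194085035393
[ 0.5551 -0.1667  0.0131] 0.029901924897583018 -0.25877171719129505
[ 0.5068 -0.154   0.0201] 0.029980236963932132 -0.25970894770474395
[ 0.4232 -0.1334  0.0321]
tape [ 0.4142 -0.1663  0.2163] [ 0.3605 -0.1584  0.0647] [ 0.3894 -0.1857  0.0363]
```

Call:
{"method": "send_rows", "body": {"rows": [[[8,-2,-35,0.009],[8,-2,-35,0],[8,-2,-35,0],[8,-2,-35,0],[7,-2,-25,0],[0,0,-15,0],[0,0,-6,0],[0,0,0,0],[0,0,0,0]]]}}

```text
time_s: 14.05
ee_pos: [0.4584, -0.1399, -0.0174]
eef_rot: [3.041, 1.57, -0.363]
force: [0.2, 0.5, 0.3]
grip_width: 0.0707
```

Run:
```python
from h import *
np.set_printoptions(suppress=True,precision=4)
save('wrist12','wrist')
o=ctrl.get_obs();print(o['ee_pos'],o['joint_vel'],o['grip_width'],o['time_s'])
M=R.from_euler('xyz',o['eef_rot']).as_matrix();print('jaw',np.arctan2(M[1,1],M[0,1]))
```

```text
[ 0.4585 -0.1399 -0.0172] [ 0.0025 -0.0011 -0.001   0.0003 -0.0045 -0.0006] 0.07076433355344 14.1
jaw -1.8322861376013395
```

View pics/wrist12.png

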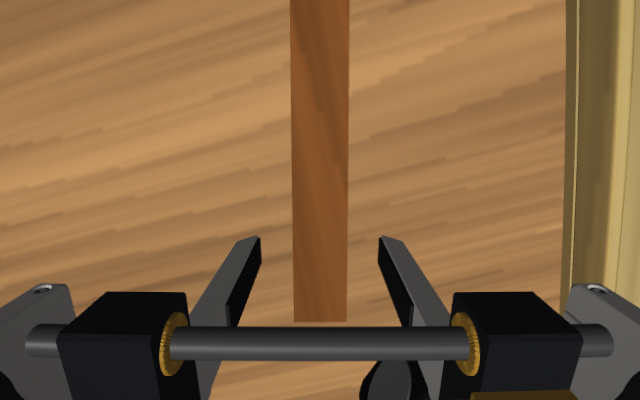

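Call:
{"method": "send_rows", "body": {"rows": [[[0,0,-3,0],[0,0,-3,0],[0,0,0,0]]]}}

```text
time_s: 14.4
ee_pos: [0.4579, -0.1394, -0.0244]
eef_rot: [-0.086, 1.571, 2.794]
force: [-0.3, 0.5, 0.1]
grip_width: 0.0706
```

Call:
{"method": "send_rows", "body": {"rows": [[[0,0,0,0],[0,0,0,0],[0,0,0,0],[0,0,0,0],[0,0,0,0],[0,0,0,0],[0,0,0,0],[0,0,0,0],[0,0,0,0]]], "grip": 1, "newtons": 40}}

```text
time_s: 15.3
ee_pos: [0.458, -0.1395, -0.0241]
eef_rot: [0.082, 1.571, 2.962]
force: [0.3, 1.1, 1.2]
grip_width: 0.0296
```

Run:
```python
from h import *
np.set_printoptions(suppress=True,precision=4)
save('wrist13','wrist')
o=ctrl.get_obs();print(o['ee_pos'],o['force'],o['grip_width'],o['time_s'])
```

```text
[ 0.4581 -0.1395 -0.0241] [-0.3739  0.0062  0.5288] 0.02965439054839161 15.35
```

View pics/wrist13.png

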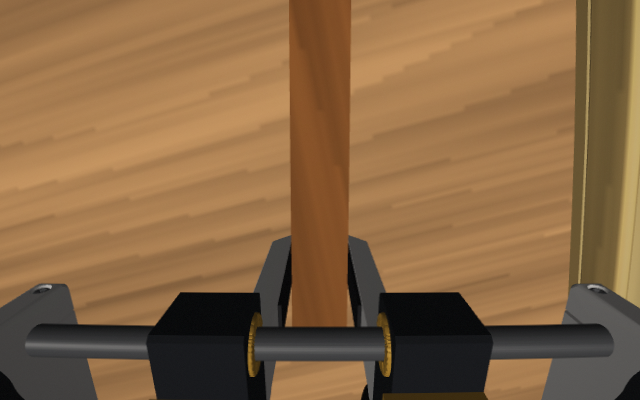

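Call:
{"method": "send_rows", "body": {"rows": [[[0,0,10,0],[0,0,20,0],[0,0,20,0],[6,12,0,0.12],[6,12,0,0.12],[6,12,0,0.12],[6,12,0,0.12],[6,12,0,0.12],[6,12,0,0.12],[6,12,0,0.12],[6,12,0,0.12],[6,12,0,0.12]]]}}

```text
time_s: 16.55
ee_pos: [0.5123, -0.031, 0.0265]
eef_rot: [2.245, 1.571, -0.073]
force: [-0.3, 0.6, -0.6]
grip_width: 0.0296
```

Call:
{"method": "send_rows", "body": {"rows": [[[0,0,0,0.12],[0,0,0,0.12],[0,0,0,0.12],[0,0,0,0.12],[0,0,0,0.12],[0,0,0,0.073],[0,0,0,0],[0,0,0,0]]]}}

```text
time_s: 17.35
ee_pos: [0.5121, -0.0315, 0.0262]
eef_rot: [1.568, 1.571, -0.084]
force: [0.5, 0.9, -0.9]
grip_width: 0.0298
```

Run:
```python
from h import *
np.set_printoptions(suppress=True,precision=4)
save('wrist14','wrist');save('side14','side');save('scene14','scene')
o=ctrl.get_obs();print(o['ee_pos'],o['force'],o['grip_width'],o['time_s'],o['qpos'])
M=R.from_euler('xyz',o['eef_rot']).as_matrix();print('jaw',np.arctan2(M[1,1],M[0,1]))
```

```text
[ 0.5121 -0.0315  0.026 ] [ 0.6927 -0.0215 -0.6467] 0.029509046381190698 17.5 [-0.1328  0.4009  1.7702 -0.      0.9704 -0.0524]
jaw -0.08039565452982923
```

View pics/wrist14.png

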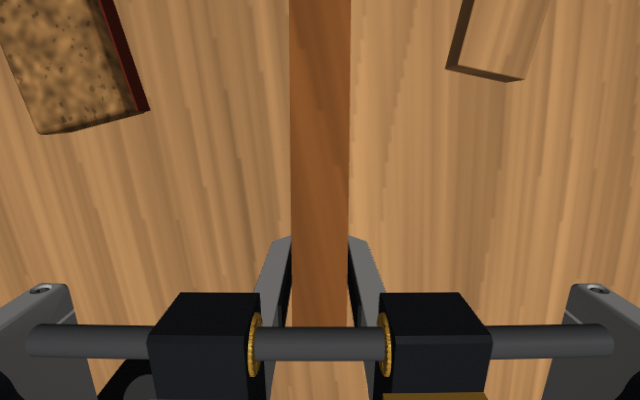

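View pics/side14.png

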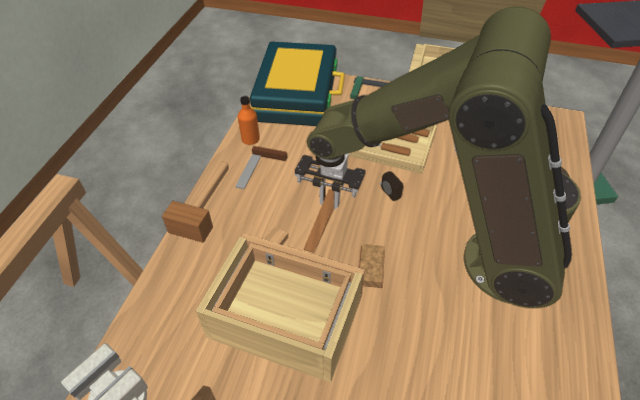

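View pics/scene14.png

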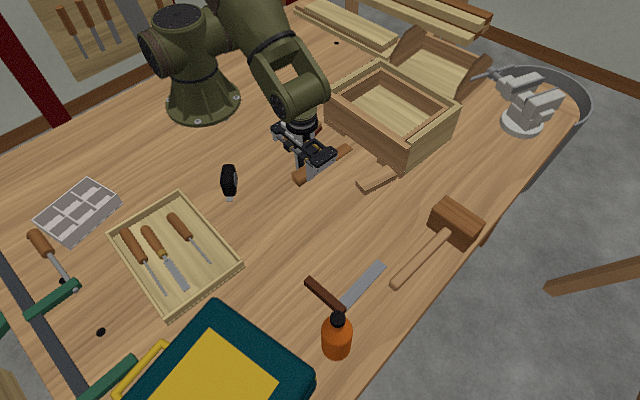

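Call:
{"method": "send_rows", "body": {"rows": [[[0,0,-15,0],[0,0,-15,0],[0,0,-12,0],[0,0,-6,0],[0,0,0,0],[0,0,0,0]]]}}

```text
time_s: 18.1
ee_pos: [0.5123, -0.0315, -0.0218]
eef_rot: [1.564, 1.57, -0.086]
force: [0.2, -0.4, -0.0]
grip_width: 0.0302
```

Call:
{"method": "send_rows", "body": {"rows": [[[0,0,-1,0],[0,0,0,0],[0,0,0,0]]]}}

```text
time_s: 18.4
ee_pos: [0.5122, -0.0315, -0.0229]
eef_rot: [1.574, 1.57, -0.076]
force: [0.6, -0.0, -0.4]
grip_width: 0.0296
```

Run:
```python
from h import *
np.set_printoptions(suppress=True,precision=4)
save('scene15','scene')
o=ctrl.get_obs();print(o['ee_pos'],o['force'],o['grip_width'],o['time_s'])
crop('scene15',270,100,430,220,5)
```

```text
[ 0.5122 -0.0315 -0.0229] [ 0.9714  0.2249 -0.2519] 0.029896638679738293 18.45
```

View pics/scene15_c270_100.png

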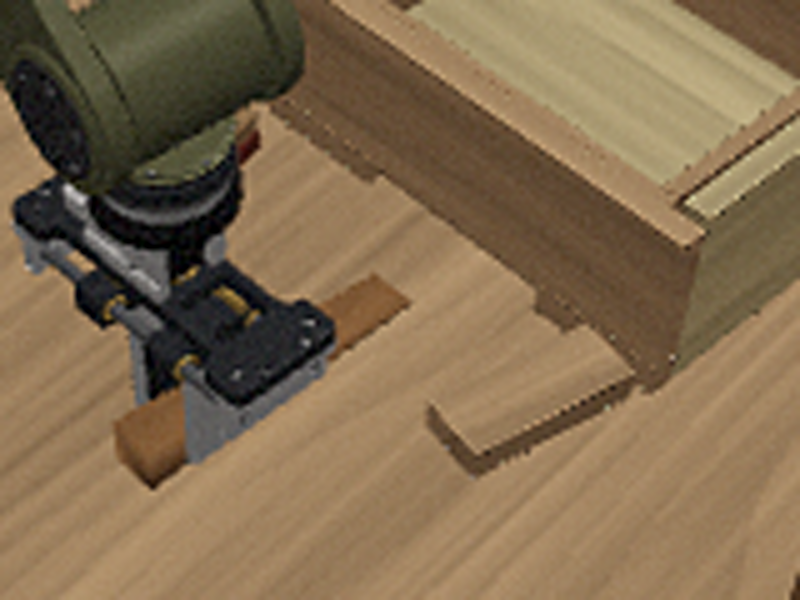

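Run:
```python
from h import *
np.set_printoptions(suppress=True,precision=4)
S=lambda x,y,h=0:atz('scene15',270+x/5,100+y/5,h)
for h in (.004,.006): print(S(375,273,h),S(410,303,h))
print('cut',S(372,182),S(538,307)); print('corners',S(650,390),S(268,103))
```

```text
[0.5137 0.1337 0.004 ] [0.5444 0.1294 0.004 ]
[0.5148 0.1322 0.006 ] [0.5455 0.128  0.006 ]
cut [0.4601 0.1931 0.    ] [0.5995 0.1803 0.    ]
corners [0.6849 0.1731 0.    ] [0.364  0.2023 0.    ]
```

Call:
{"method": "send_rows", "body": {"rows": [[[0,0,-1,0],[0,0,0,0],[1,12,0,0],[2,20,0,0],[1,20,0,0],[2,20,0,0],[1,14,0,0],[1,8,0,0],[0,0,0,0],[0,0,0,0]]]}}

```text
time_s: 19.45
ee_pos: [0.5201, 0.0624, -0.0241]
eef_rot: [2.567, 1.571, 0.917]
force: [-0.1, 0.9, 0.6]
grip_width: 0.0294
```

Run:
```python
from h import *
np.set_printoptions(suppress=True,precision=4)
save('scene16','scene');save('side16','side')
o=ctrl.get_obs();print(o['ee_pos'],o['force'],o['moment'],o['grip_width'],o['time_s'])
crop('scene16',270,80,430,200,5)
```

```text
[ 0.5201  0.0621 -0.0241] [0.4171 2.2887 0.6   ] [ 0.1247 -0.1333  0.0259] 0.029335001760436 19.55
```

View pics/scene16_c270_80.png

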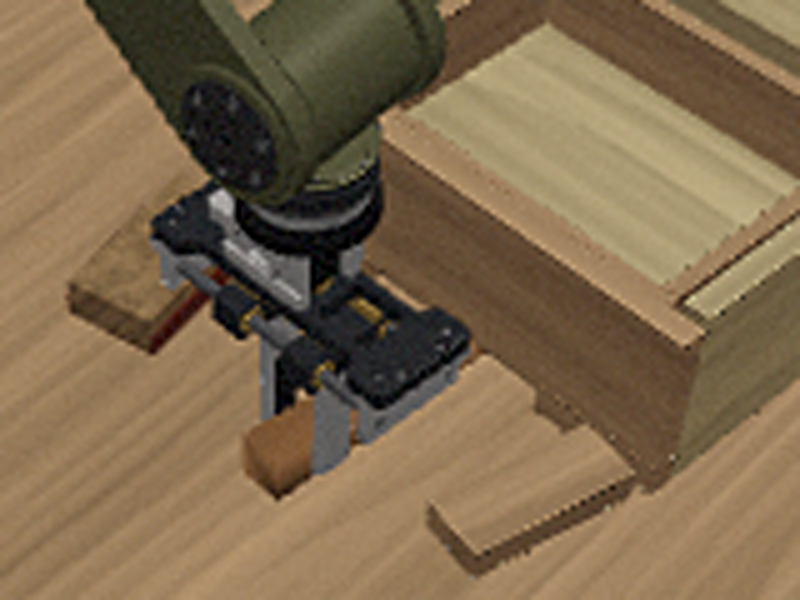

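```bash
cat >> h.py <<'E'
def shift(nref,n,box):
    # subpixel shift of patch (x0,y0,x1,y1), ref->n
    x0,y0,x1,y1=box
    a=cv2.cvtColor(cv2.imread(f'pics/{nref}.png'),cv2.COLOR_BGR2GRAY)[y0:y1,x0:x1]; b=cv2.cvtColor(cv2.imread(f'pics/{n}.png'),cv2.COLOR_BGR2GRAY)[y0:y1,x0:x1]
    W=np.eye(2,3,dtype=np.float32)
    cc,W=cv2.findTransformECC(a,b,W,cv2.MOTION_TRANSLATION,(3,200,1e-6),None,3)
    return W[:,2],cc
def ztop(n,box,lo=.10,hi=.15):
    z=np.load(f'pics/{n}.npz');x0,y0,x1,y1=box;zz=[]
    for v in range(y0,y1):
        for u in range(x0,x1):
            zz.append(atdepth(n,u,v))
    zz=np.array(zz);return np.median(zz,0),zz[:,2].std(),len(zz)
E
python3 - <<'E'
from h import *
np.set_printoptions(suppress=True,precision=4)
crop('side16',195,225,375,375,4)
save('wrist16','wrist')
# front top strip in scene16: crop (600,265)->(640,300): full
print(shift('scene0','scene16',(385,120,410,165)),shift('side0','side16',(240,235,262,262)))
E
```

```text
(array([-0.0123, -0.0143], dtype=float32), 0.9995201531823542) (array([-0.004 ,  0.0124], dtype=float32), 0.9998966100305635)
```

View pics/side16_c195_225.png

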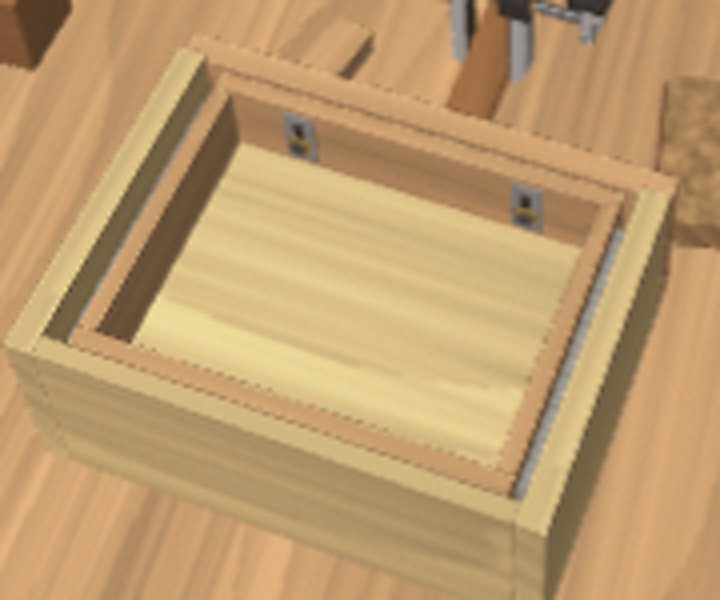

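View pics/wrist16.png

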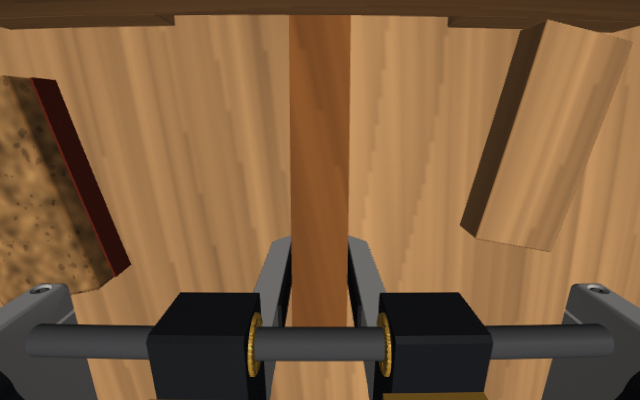

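Run:
```python
from h import *
np.set_printoptions(suppress=True,precision=4)
crop('wrist16',100,0,520,60,1.9)
for u,v in [(20,28),(174,25),(448,27),(520,31)]: print(atz('wrist16',u,v,0))
o=ctrl.get_obs();p=np.array(o['ee_pos']);print(p,o['time_s'],o['force'])
```

```text
[0.3707 0.1988 0.    ]
[0.4543 0.1915 0.    ]
[0.5964 0.179  0.    ]
[0.6347 0.1747 0.    ]
[ 0.5201  0.062  -0.0241] 19.6 [ 0.4497  0.8679 -0.006 ]
```

View pics/wrist16_c100_0.png

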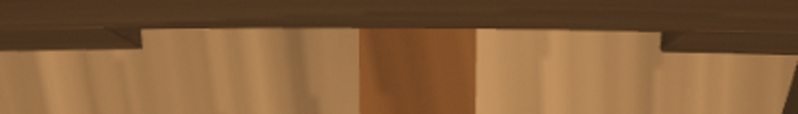

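Call:
{"method": "send_rows", "body": {"rows": [[[1,6,0,0],[0,6,0,0],[1,4,0,0],[0,0,0,0],[0,0,0,0]]]}}

```text
time_s: 20.1
ee_pos: [0.5221, 0.0789, -0.0241]
eef_rot: [2.531, 1.57, 0.882]
force: [0.6, 2.1, 1.7]
grip_width: 0.0297
```

Call:
{"method": "send_rows", "body": {"rows": [[[0,4,0,0],[0,0,0,0],[0,0,0,0]]]}}

```text
time_s: 20.4
ee_pos: [0.5221, 0.0827, -0.0241]
eef_rot: [2.983, 1.571, 1.333]
force: [0.5, 1.4, 1.7]
grip_width: 0.0296
```

Call:
{"method": "send_rows", "body": {"rows": [[[0,4,0,0],[0,0,0,0],[0,0,0,0]]]}}

```text
time_s: 20.7
ee_pos: [0.522, 0.0859, -0.0241]
eef_rot: [-0.093, 1.57, -1.743]
force: [0.2, -6.4, 2.6]
grip_width: 0.0299
```

Run:
```python
from h import *
np.set_printoptions(suppress=True,precision=4)
save('scene17','scene');save('side17','side')
o=ctrl.get_obs();print(o['ee_pos'],o['force'],o['moment'],o['grip_width'],o['time_s'])
crop('scene17',330,90,430,180,8)
for b in [(385,120,410,165),(365,120,400,160)]: print(shift('scene16','scene17',b))
print(shift('side16','side17',(240,235,262,262)))
```

```text
[ 0.522   0.0859 -0.0241] [ 0.412  -5.7467  2.8642] [-1.0298  0.0267 -0.0392] 0.02945222981640855 20.8
(array([ 0.0413, -0.0461], dtype=float32), 0.9988746056042804)
(array([2.0519, 1.3539], dtype=float32), 0.9595366017701835)
(array([ 0.0177, -0.0167], dtype=float32), 0.9991792857653026)
```

View pics/scene17_c330_90.png

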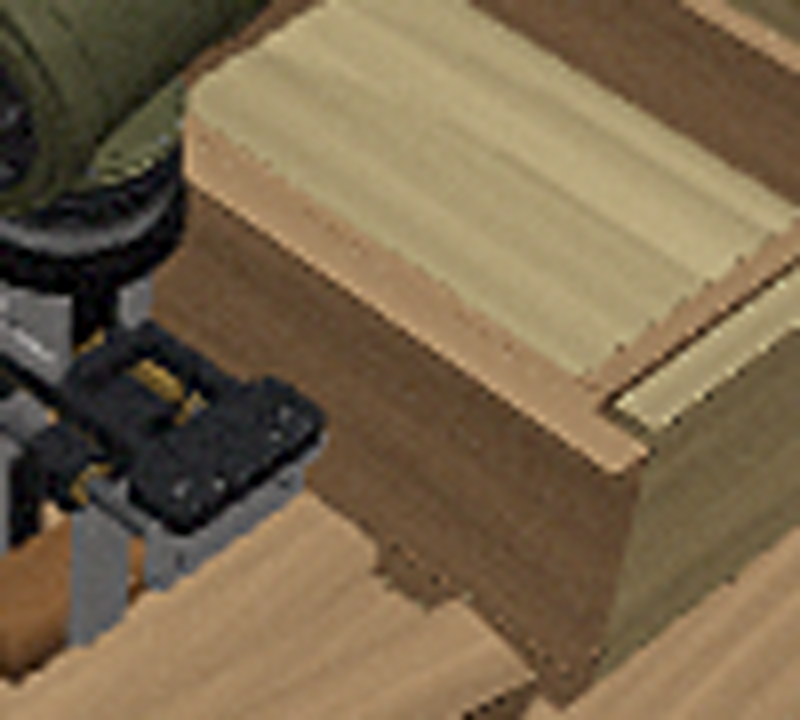

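Call:
{"method": "send_rows", "body": {"rows": [[[1,4,0,0],[0,4,0,0],[0,4,0,0],[0,0,0,0],[0,0,0,0]]]}}

```text
time_s: 21.3
ee_pos: [0.5231, 0.0975, -0.0241]
eef_rot: [-0.066, 1.569, -1.716]
force: [0.0, -9.1, 3.7]
grip_width: 0.0298
```

Run:
```python
from h import *
np.set_printoptions(suppress=True,precision=4)
save('scene18','scene');save('side18','side');save('wrist18','wrist')
o=ctrl.get_obs();print(o['ee_pos'],o['force'],o['moment'],o['grip_width'],o['time_s'])
z=np.load('pics/scene0.npz');T=np.linalg.inv(z['T'])
def proj(n,P):
    z=np.load(f'pics/{n}.npz');c=np.linalg.inv(z['T'])@np.r_[P,1];return np.array([z['cx']+z['f']*c[0]/-c[2],z['cy']+z['f']*c[1]/c[2]])
P=np.array([.64,.18,.1]);print('px/mm',proj('scene0',P+[0,0,.001])-proj('scene0',P),proj('side0',P+[0,0,.001])-proj('side0',P))
for b in [(388,132,406,160)]: print(shift('scene16','scene18',b))
print(shift('side16','side18',(250,235,270,250)))
```

```text
[ 0.5231  0.0975 -0.0241] [-0.2205 -8.2329  2.0853] [-1.5813 -0.0308 -0.0546] 0.029844264159697733 21.45
px/mm [ 0.0493 -0.2612] [-0.0395 -0.2349]
(array([-0.4172, -0.8564], dtype=float32), 0.954637369053627)
(array([0.4453, 0.0305], dtype=float32), 0.6691044575027185)
```

View pics/wrist18.png

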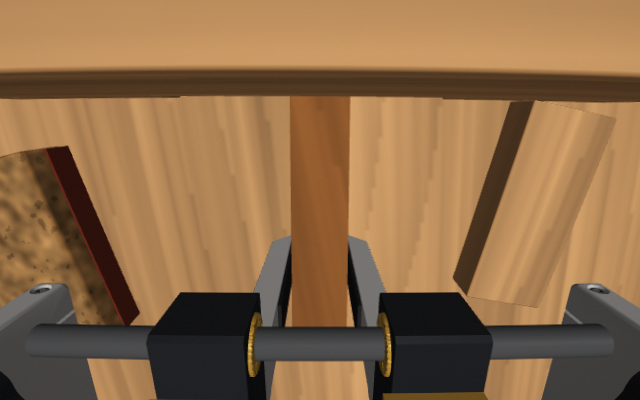

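```bash
cat >> h.py <<'E'
def proj(n,P):
    z=np.load(f'pics/{n}.npz');c=np.linalg.inv(z['T'])@np.r_[P,1];x,y=c[0]/-c[2],-c[1]/-c[2];s=1+z['k1']*(x*x+y*y)
    return np.array([z['cx']+z['f']*x*s,z['cy']+z['f']*y*s])
def lift(ref,n,poly,P):
    a=cv2.cvtColor(cv2.imread(f'pics/{ref}.png'),cv2.COLOR_BGR2GRAY).astype(np.float32); b=cv2.cvtColor(cv2.imread(f'pics/{n}.png'),cv2.COLOR_BGR2GRAY).astype(np.float32)
    a=cv2.GaussianBlur(a,(0,0),.7);b=cv2.GaussianBlur(b,(0,0),.7)
    m=np.zeros(a.shape,np.uint8);cv2.fillPoly(m,[np.array(poly,np.int32)],1)
    k=proj(n,P+np.array([0,0,.001]))-proj(n,P)
    best=[]
    for L in np.arange(-1,9,.1):
        w=cv2.warpAffine(b,np.float32([[1,0,k[0]*L],[0,1,k[1]*L]]),(640,400),flags=cv2.INTER_CUBIC|cv2.WARP_INVERSE_MAP)
        best.append((((w-a)**2)[m>0].mean(),L))
    return min(best)
E
cat > m.py <<'E'
import sys
from h import *
np.set_printoptions(suppress=True,precision=4)
n=sys.argv[1]
for c in ['scene','side','wrist']: save(c+n,c)
o=ctrl.get_obs();print(o['ee_pos'],o['force'],o['moment'],o['grip_width'],o['time_s'])
print('scene lift',lift('scene16','scene'+n,[(374,126),(404,146),(404,162),(380,146)],np.array([.63,.178,.1])))
print('side lift',lift('side16','side'+n,[(243,233),(290,247),(290,253),(243,239)],np.array([.6,.18,.122])))
for b in [(100,20,300,50),(350,20,550,50)]: print('wrist z',ztop('wrist'+n,b))
E
python3 m.py 19
```

```text
[ 0.5231  0.0975 -0.0241] [-0.9196 -8.8657  3.1496] [-1.5609 -0.0442 -0.028 ] 0.030069359321595646 21.6
scene lift (np.float32(2.8140626), np.float64(1.9999999999999991))
side lift (np.float32(12.235313), np.float64(1.3999999999999995))
wrist z (array([0.5101, 0.1917, 0.125 ]), np.float64(0.003668890661119918), 6000)
wrist z (array([0.552 , 0.1884, 0.125 ]), np.float64(0.0034200298975912693), 6000)
```

Call:
{"method": "send_rows", "body": {"rows": [[[1,4,0,0],[0,4,0,0],[0,4,0,0],[0,0,0,0],[0,0,0,0]]]}}

```text
time_s: 22.1
ee_pos: [0.5241, 0.1095, -0.0241]
eef_rot: [-0.058, 1.569, -1.708]
force: [-0.5, -9.0, 3.3]
grip_width: 0.0298
```

```bash
python3 m.py 20
```

```text
[ 0.5241  0.1095 -0.0241] [-0.0935 -9.7613  2.5578] [-1.615  -0.0325 -0.1133] 0.029837096181074715 22.25
scene lift (np.float32(3.2249234), np.float64(3.799999999999999))
side lift (np.float32(14.46119), np.float64(3.3999999999999986))
wrist z (array([0.5106, 0.2036, 0.126 ]), np.float64(0.0054752090042588155), 6000)
wrist z (array([0.5537, 0.2006, 0.1256]), np.float64(0.0058257786281553986), 6000)
```

Call:
{"method": "send_rows", "body": {"rows": [[[0,3,0,0],[0,2,0,0],[0,0,0,0],[0,0,0,0],[0,0,0,0],[0,0,0,0]]]}}

```text
time_s: 22.85
ee_pos: [0.5241, 0.1142, -0.0241]
eef_rot: [-0.066, 1.569, -1.716]
force: [-0.9, -11.8, 2.7]
grip_width: 0.0298
```

```bash
python3 m.py 21
python3 - <<'E'
from h import *
i=cv2.imread('pics/scene21.png')[80:230,80:440]; cv2.imwrite('pics/scene21_z.png',cv2.resize(i,None,fx=2.2,fy=2.2,interpolation=cv2.INTER_CUBIC))
crop('scene21',95,180,255,330,4)
E
```

```text
[ 0.5241  0.1142 -0.0241] [  0.2329 -11.318    3.6995] [-1.9907 -0.0597 -0.0579] 0.029696449989616885 23.0
scene lift (np.float32(4.21869), np.float64(4.399999999999999))
side lift (np.float32(7.1111503), np.float64(4.099999999999999))
wrist z (array([0.5088, 0.2101, 0.1181]), np.float64(0.0037012583043329545), 6000)
wrist z (array([0.5556, 0.2064, 0.1181]), np.float64(0.0041673419769072415), 6000)
```

View pics/scene21_z.png

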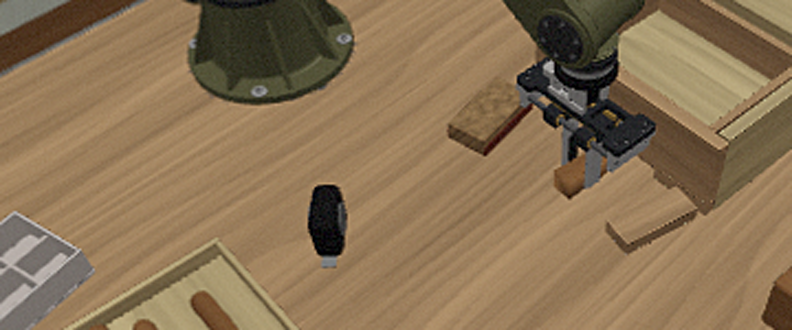

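View pics/wrist21.png

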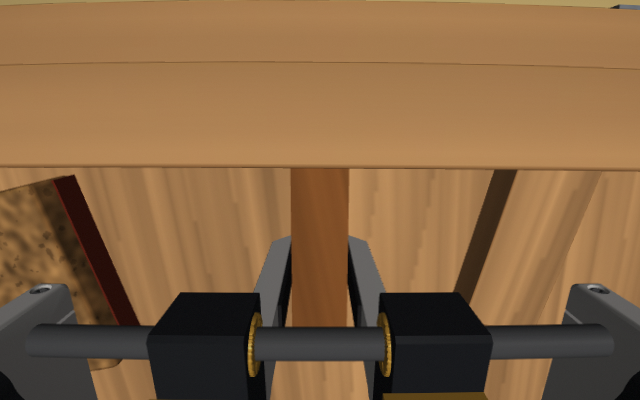

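View pics/side21.png

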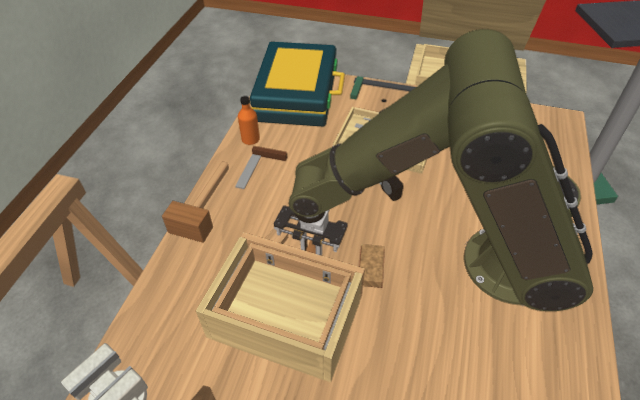

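View pics/scene21_c95_180.png

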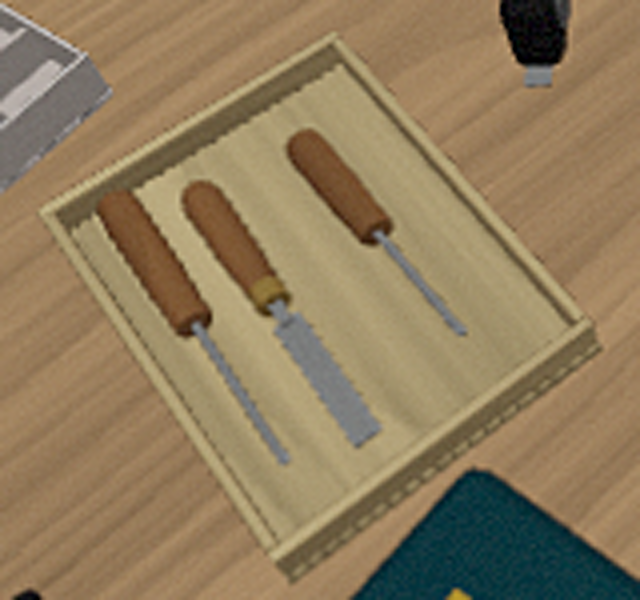

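Call:
{"method": "send_rows", "body": {"rows": [[[0,0,0,0],[0,0,0,0],[0,0,0,0]]]}}

```text
time_s: 23.3
ee_pos: [0.5241, 0.1142, -0.0241]
eef_rot: [-0.066, 1.569, -1.716]
force: [-1.5, -12.3, 4.5]
grip_width: 0.0299
```

```bash
python3 m.py 22; python3 -c "
from station import ctrl
print(ctrl.hand_in())"
```

```text
[ 0.5241  0.1142 -0.0241] [ -0.1499 -11.5496   3.3272] [-1.9801 -0.084  -0.0697] 0.029893238077910018 23.45
scene lift (np.float32(4.112902), np.float64(4.399999999999999))
side lift (np.float32(7.1077924), np.float64(3.999999999999999))
wrist z (array([0.5089, 0.2101, 0.1181]), np.float64(0.004817931487938611), 6000)
wrist z (array([0.5556, 0.2064, 0.1181]), np.float64(0.004424403777961466), 6000)
the job is handed in; nothing more can be done
None
```

The screwdriver is lying flat and released in the till, parallel to the other two tools with its blade the same way. The wedge is under the drawer front and has lifted it about 4 mm. I handed the job in at about 23 s, with the wedge still gripped; no verdict is reported.

**Last checks**
- **Lift:** the scene camera measured 4.4 mm and the side camera 4.0 mm. Counting from the first contact force at TCP y of about 0.084, a rise of 1 in 7 gives about 4.3 mm.
- **Grip and push:** the push force was steady at about 11.5 N, the jaws were at 29.9 mm on the 30 mm wedge, and the arm was at rest. The TCP height was the same as when I gripped the wedge on the bench.
- **Clearances:** the pictures show the wedge square to the front and the gripper clear of it. Nothing else on the bench looks moved.

**What disagreed or went wrong**
- **Fingertips:** they end about 28 mm short of the stated TCP; bench contact came at TCP z of about -0.029. My first grasp therefore closed above the handle. Going lower then pressed the fingertips on the bench with about 56 N; I raised the arm and the regrasp held.
- **Camera offset:** the scene and side cameras differ by up to about 10 mm in absolute position, so I used the wrist camera and the contact force for the precise moves.
- **Front height:** the last wrist-camera depth patches read 118 mm there because they straddled other surfaces, so I did not use them.

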